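# Clamp the pine blocks with wedges in the hold-down jig

### The job

Clamp every pine block in the three-bay hold-down jig, one to a bay: lay it flat under the toe of the clamp bar from the far side, centred in the bay, with its end square against the backstop, then take a wedge out of the tray and push it, thin end towards the far side, under the heel of that bar until it jams tight and the toe bears firmly on the block. Bays without a block need nothing, and the black tape, corner key and marker lying about are to be left where they are.

Things in the scene. Friction and masses are not known exactly. Their poses are not given: they have to be found in the camera images.
- heel_1 (a point): left (largest y) bay of the jig: point on the board's top face straight below the clamp bar's heel edge, on the bay's centre line. x axis along the bay, away from the robot (the way the wedge is pushed), z up. On the robot's side of it the board is bare for 120 mm. The bar's two bearing cheeks stand 42 mm apart, from 51 to 73 mm beyond it.
- stop_1 (a point): left (largest y) bay: point on the board's top face below the middle of the backstop's working face, 80 mm beyond heel_1; same axes. The backstop (8 thick, 56 wide, 20 mm high) lies on the robot's side of it; the block goes on the far side (positive x), its end against the face. The toe overhangs this side by 23 mm; the board runs on for 120 mm.
- bar_1: dark steel rocking clamp bar, 34 mm wide; origin on its pivot, 62 mm beyond the heel point, 36 mm above the board. Pitch 0 at rest, grows as the heel rises. Heel edge (on the robot's side): underside 8 mm above the board at rest, held down by a weak spring (1 N). Toe (far side): underside 41.5 mm up, bar's top 54 mm. Pitch 0.14 (heel 8 mm up) brings the toe onto a block, then all is rigid.
- heel_2 (a point): middle bay of the jig: point on the board's top face straight below the clamp bar's heel edge, on the bay's centre line. x axis along the bay, away from the robot (the way the wedge is pushed), z up. On the robot's side of it the board is bare for 120 mm. The bar's two bearing cheeks stand 42 mm apart, from 51 to 73 mm beyond it.
- stop_2 (a point): middle bay: point on the board's top face below the middle of the backstop's working face, 80 mm beyond heel_2; same axes. The backstop (8 thick, 56 wide, 20 mm high) lies on the robot's side of it; the block goes on the far side (positive x), its end against the face. The toe overhangs this side by 23 mm; the board runs on for 120 mm.
- bar_2: dark steel rocking clamp bar, 34 mm wide; origin on its pivot, 62 mm beyond the heel point, 36 mm above the board. Pitch 0 at rest, grows as the heel rises. Heel edge (on the robot's side): underside 8 mm above the board at rest, held down by a weak spring (1 N). Toe (far side): underside 41.5 mm up, bar's top 54 mm. Pitch 0.14 (heel 8 mm up) brings the toe onto a block, then all is rigid.
- heel_3 (a point): right (smallest y) bay of the jig: point on the board's top face straight below the clamp bar's heel edge, on the bay's centre line. x axis along the bay, away from the robot (the way the wedge is pushed), z up. On the robot's side of it the board is bare for 120 mm. The bar's two bearing cheeks stand 42 mm apart, from 51 to 73 mm beyond it.
- stop_3 (a point): right (smallest y) bay: point on the board's top face below the middle of the backstop's working face, 80 mm beyond heel_3; same axes. The backstop (8 thick, 56 wide, 20 mm high) lies on the robot's side of it; the block goes on the far side (positive x), its end against the face. The toe overhangs this side by 23 mm; the board runs on for 120 mm.
- bar_3: dark steel rocking clamp bar, 34 mm wide; origin on its pivot, 62 mm beyond the heel point, 36 mm above the board. Pitch 0 at rest, grows as the heel rises. Heel edge (on the robot's side): underside 8 mm above the board at rest, held down by a weak spring (1 N). Toe (far side): underside 41.5 mm up, bar's top 54 mm. Pitch 0.14 (heel 8 mm up) brings the toe onto a block, then all is rigid.
- wedge_1: wooden wedge, 100 mm long, 28 wide, thickness falling evenly from 26 mm at the back to 6 mm at the tip, 50 g. Origin: centre of the underside; x points to the thin tip (50 mm off), z up. Starts flat in the tray. Jams with about 50 mm of its length beyond the heel edge, about 50 mm of the thick end left outside; friction 0.6 keeps it in. It slides in easily (about 4 N) until the toe bears, then 15 to 20 N makes it tight.
- wedge_2: wooden wedge, 100 mm long, 28 wide, thickness falling evenly from 26 mm at the back to 6 mm at the tip, 50 g. Origin: centre of the underside; x points to the thin tip (50 mm off), z up. Starts flat in the tray. Jams with about 50 mm of its length beyond the heel edge, about 50 mm of the thick end left outside; friction 0.6 keeps it in. It slides in easily (about 4 N) until the toe bears, then 15 to 20 N makes it tight.
- wedge_3: wooden wedge, 100 mm long, 28 wide, thickness falling evenly from 26 mm at the back to 6 mm at the tip, 50 g. Origin: centre of the underside; x points to the thin tip (50 mm off), z up. Starts flat in the tray. Jams with about 50 mm of its length beyond the heel edge, about 50 mm of the thick end left outside; friction 0.6 keeps it in. It slides in easily (about 4 N) until the toe bears, then 15 to 20 N makes it tight.
- block_1: pine packing block, 47 mm wide (x), 98 long (y), 36 high, 120 g; origin: centre of the underside. Starts lying on the table at the right of the jig. Sometimes one of the three is absent.
- block_2: pine packing block, 47 mm wide (x), 98 long (y), 36 high, 120 g; origin: centre of the underside. Starts lying on the table at the right of the jig. Sometimes one of the three is absent.
- block_3: pine packing block, 47 mm wide (x), 98 long (y), 36 high, 120 g; origin: centre of the underside. Starts lying on the table at the right of the jig. Sometimes one of the three is absent.
- tray: open grey tray, 340 x 160 mm, 42 high, walls and floor 5 mm, fixed, at the left of the jig; origin: centre of the underside, x along the 340 mm side. Holds the wedges, lying across it about 90 mm apart.
- jig: fixed clamping jig: plywood board 320 (x) x 300 (y) x 10 mm, with three bays 100 mm apart; origin on the board's underside, below the heel of the middle bay, 120 mm from the board's edge nearest the robot; x away from the robot along the bays.
- tape_black: black tape roll, 64 mm across, 19 high, loose bystander; origin: centre of the underside
- corner_key: white corner key, 42 x 42 x 9 mm, loose bystander between robot and jig; origin: centre of the underside
- marker: felt marker, 132 mm long, 17 thick, loose bystander between tray and jig's far end; origin: centre of the underside
Not all that is in view belongs to the job. What is shaped like the wedge_3 but turquoise is not meant. Leave any red look-alike of the block_2 alone.

How it is judged:
At the end, for the whole second after the job is handed in: Every block present lies in its own bay, flat, end within 9 mm of the backstop, within 15 mm of the bay's centre line, square to 0.12 rad; the bar's toe presses it with over 2.5 N and a wedge carries that bar's heel with over 1.5 N (((x of block_1 in the frame of stop_1 between 0.043 and 0.058 m and y of block_1 in the frame of stop_1 between -0.015 and 0.015 m and z of block_1 in the frame of stop_1 below 0.008 m and angle between the y axis of block_1 and the x axis of stop_1, either way round below 0.12 rad and contact force between bar_1 and block_1 above 2.5 N and (contact force between bar_1 and wedge_1 above 1.5 N or contact force between bar_1 and wedge_2 above 1.5 N or contact force between bar_1 and wedge_3 above 1.5 N)) or (x of block_1 in the frame of stop_2 between 0.043 and 0.058 m and y of block_1 in the frame of stop_2 between -0.015 and 0.015 m and z of block_1 in the frame of stop_2 below 0.008 m and angle between the y axis of block_1 and the x axis of stop_2, either way round below 0.12 rad and contact force between bar_2 and block_1 above 2.5 N and (contact force between bar_2 and wedge_1 above 1.5 N or contact force between bar_2 and wedge_2 above 1.5 N or contact force between bar_2 and wedge_3 above 1.5 N)) or (x of block_1 in the frame of stop_3 between 0.043 and 0.058 m and y of block_1 in the frame of stop_3 between -0.015 and 0.015 m and z of block_1 in the frame of stop_3 below 0.008 m and angle between the y axis of block_1 and the x axis of stop_3, either way round below 0.12 rad and contact force between bar_3 and block_1 above 2.5 N and (contact force between bar_3 and wedge_1 above 1.5 N or contact force between bar_3 and wedge_2 above 1.5 N or contact force between bar_3 and wedge_3 above 1.5 N))) and linear speed of each of block_1, block_2, block_3 below 0.02 m/s and ((x of block_2 in the frame of stop_1 between 0.043 and 0.058 m and y of block_2 in the frame of stop_1 between -0.015 and 0.015 m and z of block_2 in the frame of stop_1 below 0.008 m and angle between the y axis of block_2 and the x axis of stop_1, either way round below 0.12 rad and contact force between bar_1 and block_2 above 2.5 N and (contact force between bar_1 and wedge_1 above 1.5 N or contact force between bar_1 and wedge_2 above 1.5 N or contact force between bar_1 and wedge_3 above 1.5 N)) or (x of block_2 in the frame of stop_2 between 0.043 and 0.058 m and y of block_2 in the frame of stop_2 between -0.015 and 0.015 m and z of block_2 in the frame of stop_2 below 0.008 m and angle between the y axis of block_2 and the x axis of stop_2, either way round below 0.12 rad and contact force between bar_2 and block_2 above 2.5 N and (contact force between bar_2 and wedge_1 above 1.5 N or contact force between bar_2 and wedge_2 above 1.5 N or contact force between bar_2 and wedge_3 above 1.5 N)) or (x of block_2 in the frame of stop_3 between 0.043 and 0.058 m and y of block_2 in the frame of stop_3 between -0.015 and 0.015 m and z of block_2 in the frame of stop_3 below 0.008 m and angle between the y axis of block_2 and the x axis of stop_3, either way round below 0.12 rad and contact force between bar_3 and block_2 above 2.5 N and (contact force between bar_3 and wedge_1 above 1.5 N or contact force between bar_3 and wedge_2 above 1.5 N or contact force between bar_3 and wedge_3 above 1.5 N))) and ((x of block_3 in the frame of stop_1 between 0.043 and 0.058 m and y of block_3 in the frame of stop_1 between -0.015 and 0.015 m and z of block_3 in the frame of stop_1 below 0.008 m and angle between the y axis of block_3 and the x axis of stop_1, either way round below 0.12 rad and contact force between bar_1 and block_3 above 2.5 N and (contact force between bar_1 and wedge_1 above 1.5 N or contact force between bar_1 and wedge_2 above 1.5 N or contact force between bar_1 and wedge_3 above 1.5 N)) or (x of block_3 in the frame of stop_2 between 0.043 and 0.058 m and y of block_3 in the frame of stop_2 between -0.015 and 0.015 m and z of block_3 in the frame of stop_2 below 0.008 m and angle between the y axis of block_3 and the x axis of stop_2, either way round below 0.12 rad and contact force between bar_2 and block_3 above 2.5 N and (contact force between bar_2 and wedge_1 above 1.5 N or contact force between bar_2 and wedge_2 above 1.5 N or contact force between bar_2 and wedge_3 above 1.5 N)) or (x of block_3 in the frame of stop_3 between 0.043 and 0.058 m and y of block_3 in the frame of stop_3 between -0.015 and 0.015 m and z of block_3 in the frame of stop_3 below 0.008 m and angle between the y axis of block_3 and the x axis of stop_3, either way round below 0.12 rad and contact force between bar_3 and block_3 above 2.5 N and (contact force between bar_3 and wedge_1 above 1.5 N or contact force between bar_3 and wedge_2 above 1.5 N or contact force between bar_3 and wedge_3 above 1.5 N)))); the robot touches nothing.
It fails at once if the tape black is pushed more than 30 mm from its place (distance of tape_black from where it was at the start of the episode above 0.03 m).
It fails at once if the corner key is pushed more than 30 mm from its place (distance of corner_key from where it was at the start of the episode above 0.03 m).
It fails at once if the marker is pushed more than 30 mm from its place (distance of marker from where it was at the start of the episode above 0.03 m).
Of block_1, block_2, block_3 only 2 to 3 are there at a start; the rules pass over those that are not, and their reading is None.
At some moment in a run one of wedge_1, wedge_2, wedge_3 may be knocked a few centimetres aside while the robot is not near it.
Once in a run the grip may slacken for a moment while it holds something.
It also fails if it takes over 210 s, if anything falls off the work surface, if the arm or the gripper's body presses on something with over 40 N, if the wrist force passes 120 N, or if a joint passes its speed limit or range.

### The arm

A 6-joint arm with a two-finger parallel gripper is mounted at the origin on the work surface; the furniture and walls round the work are solid. World frame = base frame: x ahead of the robot, y to its left, z up, the work surface at z = 0. Lengths are in m, angles in rad, forces in N, time in s.
With the tool pointing down it reaches from about 0.325 to 1 m from the base axis. Payload 5.1 kg.
Tool frame: the origin (TCP) lies midway between the tips of the shut fingers; the grasp point (between the pads) lies 19 mm behind it; z points along the fingers, y is the line along which they close (so a half turn about z gives the same grasp; the last joint's range is limited). The gripper opens to 85 mm and grips with 20 to 120 N. Pads are 22 mm wide; open, the fingers measure 114 mm over their backs; the gripper's body (76 mm by 85 mm) begins 54 mm behind the grasp point. The pads swing forward as they close: fully open they stand 13 mm farther back than shut.
Start: joints at [-1.31, 0.124, 1.65, -0, 1.367, -0.083], TCP at [0.219, -0.612, 0.231] pointing down, gripper open.
Joint ranges: [-2.61, 2.61], [-1.02, 2.33], [0.03, 2.71], [-1.35, 4.49], [0.32, 2.68], [-2.91, 2.91]. Speed limits (rad/s): [2.57, 2.57, 3.14, 3.14, 3.14, 3.14].

### API

Orientations are given as a unit quaternion [w, x, y, z].
In Python, from bench import r gives the robot as it stands.
- The arm moves only by the shell command python3 -m creep 'ROWS' [FORCE]. ROWS is JSON, a list of rows, each an object of numbers: "wx", "wy", "wz": the turn, a rotation vector about the tool's x, y, z in degrees; "x", "y", "z": the shift along the tool's x, y, z in mm; "fingers": the closure, from 0 (fully open) to 1 (shut). In form: [{"wx": .., "wy": .., "wz": .., "x": .., "y": .., "z": .., "fingers": ..}, ...]. A call has 1 to 10 rows; each row shifts and turns the commanded pose from where the row before left it, along the tool's axes as they then stand; what a row does not reach is not made up. A row lasts 1/12 s, in which the tool goes at most 41.7 mm and 7.16 degrees, less where a joint would pass 70% of its speed; a pose out of reach is approached as far as the arm can. A call with a gripper value outside its range is refused whole. The fingers move at their own pace and stop on an object; FORCE is the grip in N (left out, the last holds). Time passes only in rows, so rows that do not move let the fingers close. It gives the time, the measured TCP pose, the force, the opening and the grip force at its end, in the units of the state.
- r.observe(): the state, without advancing time (a new reading comes with each control period).
- r.snapshot(name): name is "scene" or "side" or "wrist"; returns a dict with "image" (400x640x3 uint8, blue, green, red), "z_map" (400x640 float32, m along the optical axis (not along the pixel's ray), 0 where there is no reading), "fx", "fy", "cx", "cy" (pixels), "cam_to_world" (4x4, takes a point from camera to world coordinates). Camera axes: x right, y up, looking along -z (the intrinsics and any distortion apply to the point x, -y, -z); pixel columns grow to the right and rows downward; lengths in m; the calibration is good to about 2 mm. The wrist camera is an equidistant fisheye: a pixel r from the principal point sees the ray r / f radians off the axis. A picture is of the moment at which its call begins.
- r.finish_job(): hands the job in; it is judged then, once.
The state is a dict: "clock": time; "joints": joint angles; "qvel": joint speeds; "joint_torque": joint torques, N m; "position": TCP position; "orientation": TCP orientation; "ft_force": force on the tool from outside, world axes, zero at the start; "torque": the same for the moment, N m; "gripper_width": finger opening in m; "grip_force": force on a finger pad.
Only numpy, scipy, OpenCV 4.12 (cv2) and the standard library are available. Lean on these libraries where they do the work, as an engineer would, in place of code of your own. Each camera call takes 0.05 s, during which the arm holds its last target. There are 200 camera calls.

## Working session

There is one attempt and no reset: what is moved stays moved. The work goes in short steps, Python scripts to look and compute and a shell command to move; the robot and the scene stay as the last step left them, time stands still between calls to the robot, and variables do not carry over. Pictures are saved under pics/ and viewed, at most 14 in all, crops included, and the job is handed in when it is done.

```bash
ls; mkdir -p pics
python3 - <<'E'
from bench import r
import cv2
print(r.observe())
for n in ("scene","side"):
    s=r.snapshot(n); cv2.imwrite(f"pics/{n}0.png",s["image"]); print(n,s["fx"],s["cx"],s["cy"],s["cam_to_world"], s["z_map"].max())
E
```

```text
pics
{'clock': 0.0, 'joints': array([-1.30959259e+00,  1.24528152e-01,  1.65169564e+00,  1.49785495e-05,
        1.36749717e+00, -8.26139163e-02]), 'qvel': array([-0.00070623,  0.00084688, -0.000624  ,  0.00126817, -0.00032129,
        0.00041599]), 'joint_torque': array([ 1.42412933e-03, -4.23612964e+01, -3.65452516e+01,  7.37677311e-06,
        6.81641512e-03, -6.96834718e-06]), 'position': array([ 0.21891192, -0.61136975,  0.23002531]), 'orientation': array([-1.06056685e-03,  9.85259734e-01,  1.71061756e-01, -8.75929748e-05]), 'ft_force': array([0.24139098, 0.63538465, 0.15926485]), 'torque': array([-0.00852075,  0.03797533,  0.03692331]), 'grip_force': 0.0, 'gripper_width': 0.08567289804156783}
scene 488.60013410024294 320.7030168593361 193.22762818112355 [[-0.7790815   0.39680294 -0.48536526 -0.23482037]
 [-0.62692158 -0.4916733   0.60433989  1.06638144]
 [ 0.0011627   0.77511598  0.6318179   1.07997017]
 [ 0.          0.          0.          1.        ]] 3.9999735
side 388.76098785356487 315.1603617024615 197.61773027982863 [[ 0.99899481 -0.00688741  0.04429377  0.59927733]
 [ 0.04306034  0.42204818 -0.90555019 -1.13267551]
 [-0.0124572   0.90654724  0.42192051  0.64875365]
 [ 0.          0.          0.          1.        ]] 3.999889
```

View pics/scene0.png

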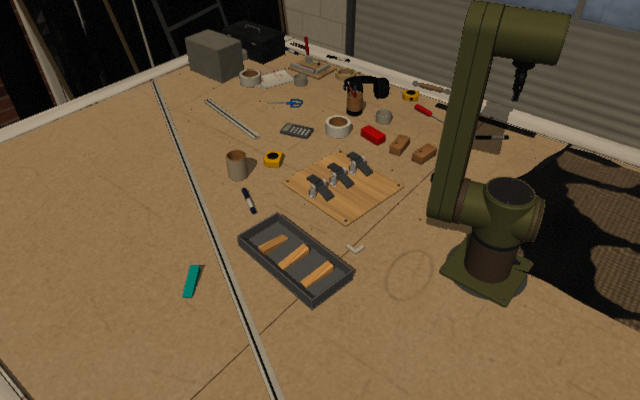

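View pics/side0.png

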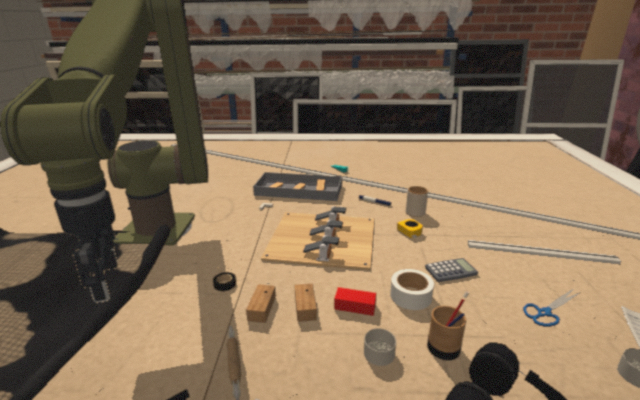

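Scene view: three orange wedges in the tray at about (272,243), (294,257), (317,274), with a turquoise look-alike outside at (191,281), not meant. Pine blocks are at (400,145) and (424,153), with a red look-alike at (373,134), not meant. In the side view the blocks are at (262,302) and (306,301), red at (355,301), tape at (224,281). The jig board is at (343,186), the marker at (249,200) and the corner key at (355,249).

```bash
cat > h.py <<'E'
from bench import r
import numpy as np, cv2
def cloud(s):
    v,u=np.mgrid[0:400,0:640]; z=s["z_map"].astype(float)
    p=np.stack([(u-s["cx"])/s["fx"]*z,-(v-s["cy"])/s["fy"]*z,-z],-1)
    M=np.array(s["cam_to_world"]); return p@M[:3,:3].T+M[:3,3]
def rect(xy):
    (c,(w,h),a)=cv2.minAreaRect((xy*1000).astype(np.float32))
    if w<h: w,h,a=h,w,a+90
    a=(a+90)%180-90
    return "c %.1f %.1f  long %.1f short %.1f  yaw_long %.1f"%(c[0],c[1],w,h,a)
def blobs(s,mask,zlo,zhi,name="",amin=40):
    P=cloud(s); m=(mask&(s["z_map"]>0)&(P[...,2]>zlo)&(P[...,2]<zhi)).astype(np.uint8)
    n,l,st,ce=cv2.connectedComponentsWithStats(m,connectivity=4)
    for i in range(1,n):
        if st[i,4]>=amin:
            q=P[l==i]; print(name,st[i,4],"px",ce[i].round(),rect(q[:,:2]),"z %.1f..%.1f med %.1f"%(*(np.percentile(q[:,2],[3,97])*1000),np.median(q[:,2])*1000))
E
python3 - <<'E'
from h import *
ims=[]
for n,roi in (("scene",(350,110,450,170)),("side",(200,260,400,340))):
    s=r.snapshot(n); hsv=cv2.cvtColor(s["image"],cv2.COLOR_BGR2HSV); P=cloud(s)
    near=(np.abs(P[...,0]-.55)<.35)&(np.abs(P[...,1])<.65)
    H,S,V=[hsv[...,i].astype(int) for i in range(3)]
    print(n,"table z med",np.median(P[near][:,2]))
    blobs(s,near&(H<25)&(S>60)&(P[...,1]<-.1),.029,.045,"blocktop")
    blobs(s,near&(H<25)&(S>90)&(P[...,1]>.1),.008,.045,"wedge",30)
    blobs(s,near&(V<110)&(S<110)&(P[...,1]<.25),.035,.08,"bars",25)
    blobs(s,near&(P[...,1]<.25),.006,.0155,"board",500)
    blobs(s,near&(P[...,1]>.05),.036,.048,"trayrim",200)
    blobs(s,near&(V<90)&(P[...,1]<0),.012,.03,"tape?",60)
    x0,y0,x1,y1=roi; c=s["image"][y0:y1,x0:x1]; ims.append(cv2.resize(c,None,fx=800/c.shape[1]*.5,fy=800/c.shape[1]*.5,interpolation=cv2.INTER_CUBIC))
    if n=="scene":
        c=s["image"][200:310,170:370]; ims.append(cv2.resize(c,(400,220),interpolation=cv2.INTER_CUBIC)) 
        c=s["image"][140:230,270:420]; ims.append(cv2.resize(c,(400,240),interpolation=cv2.INTER_CUBIC)) 
hh=300
f=[cv2.copyMakeBorder(i,0,max(0,hh-i.shape[0]),0,0,cv2.BORDER_CONSTANT)[:hh] for i in ims]
cv2.imwrite("pics/crop1.png",np.vstack([np.hstack(f[:2]),np.hstack(f[2:])]))
E
```

```text
scene table z med -0.000581614566862898
blocktop 42 px [354. 108.] c 817.4 -473.8  long 60.8 short 32.7  yaw_long 41.0 z 31.0..44.1 med 36.4
blocktop 73 px [384. 114.] c 695.3 -519.1  long 78.7 short 63.9  yaw_long -70.2 z 29.4..42.2 med 34.8
blocktop 61 px [337. 120.] c 818.8 -341.6  long 76.4 short 45.9  yaw_long 59.1 z 29.6..44.7 med 36.4
blocktop 160 px [373. 132.] c 649.1 -370.2  long 103.7 short 53.7  yaw_long -12.1 z 29.6..38.7 med 34.0
blocktop 177 px [399. 142.] c 530.0 -374.8  long 112.9 short 48.7  yaw_long -81.4 z 29.3..38.2 med 33.4
blocktop 195 px [424. 151.] c 424.0 -383.9  long 102.6 short 50.5  yaw_long 83.4 z 29.8..38.9 med 33.6
wedge 116 px [239. 174.] c 870.9 153.6  long 70.3 short 33.8  yaw_long 68.5 z 9.3..41.6 med 23.3
wedge 263 px [271. 245.] c 544.2 330.3  long 100.3 short 32.4  yaw_long 87.9 z 9.3..30.2 med 18.6
wedge 316 px [294. 256.] c 458.4 335.0  long 102.7 short 34.6  yaw_long 78.0 z 9.0..29.8 med 18.1
wedge 348 px [318. 274.] c 361.0 341.8  long 102.6 short 32.1  yaw_long 77.3 z 8.9..29.9 med 18.3
bars 30 px [359.  88.] c 868.6 -587.0  long 36.3 short
[... 2445 characters left out ...]
d 10.6
trayrim 298 px [304. 182.] c 464.8 332.8  long 332.7 short 171.8  yaw_long -7.6 z 36.4..44.3 med 40.1
tape? 194 px [223. 280.] c 312.3 -297.7  long 61.6 short 56.4  yaw_long -18.7 z 13.5..21.0 med 18.5
tape? 65 px [269. 307.] c 450.5 -399.4  long 80.8 short 3.7  yaw_long 80.7 z 12.9..29.8 med 22.0
tape? 191 px [443. 351.] c 831.9 -524.4  long 65.6 short 26.7  yaw_long -17.4 z 12.4..27.2 med 19.7
tape? 75 px [238. 366.] c 413.4 -584.5  long 57.3 short 9.8  yaw_long -73.8 z 20.8..28.7 med 24.7
tape? 150 px [484. 386.] c 880.4 -610.9  long 49.6 short 5.7  yaw_long -41.5 z 14.9..29.5 med 23.6
tape? 83 px [182. 394.] c 319.0 -643.3  long 27.8 short 14.9  yaw_long 32.2 z 12.7..19.6 med 16.6
```

View pics/crop1.png

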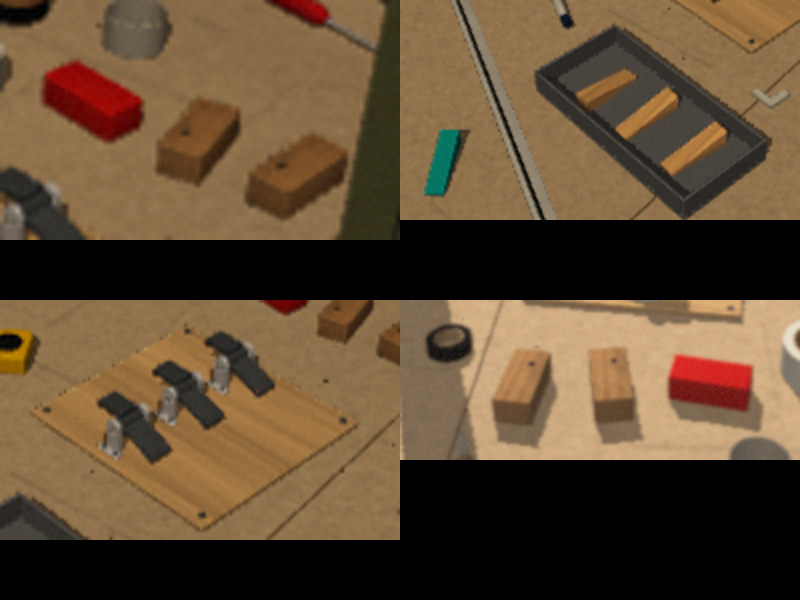

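The crop confirms two pine blocks (brown) beside the red one, which I'll leave. Three orange wedges lie in the tray; the turquoise one is outside, also left. No third pine block is visible. I'll use bays 1 and 3 and start with block A, next to the red one.

```bash
cat >> h.py <<'E'
from scipy.spatial.transform import Rotation as Ro
def pose():
    o=r.observe(); q=o["orientation"]; R=Ro.from_quat([q[1],q[2],q[3],q[0]]).as_matrix()
    return o,R
def plan(*tg):
    "targets (x,y,z mm,yaw deg): shift in the present tool axes, then turn"
    o,R=pose(); p=o["position"]*1000; y0=np.degrees(np.arctan2(R[1,0],R[0,0]))
    print("t %.1f pos %s yaw %.2f tilt %.2f j6 %.0f F %s w %.1f grip %.0f"%(o["clock"],p.round(1),y0,np.degrees(np.arccos(-R[2,2])),np.degrees(o["joints"][5]),o["ft_force"].round(1),o["gripper_width"]*1000,o["grip_force"]))
    for t in tg:
        d=(np.array(t[:3])-p); c=R.T@d
        w=-((t[3]-y0+180)%360-180)
        print("-> shift xyz",c.round(1),"wz %.1f"%w, "rows",int(np.ceil(np.linalg.norm(d)/41)),int(np.ceil(abs(w)/7.1)))
        p=np.array(t[:3]); y0=t[3]; R=Ro.from_euler("z",y0,degrees=True).as_matrix()@np.diag([1,-1,-1])
E
M='{"x":36.9,"y":-9.9,"z":8}'
python3 -m creep '[{"x":36.9,"y":-9.9,"z":8},{"x":36.9,"y":-9.9,"z":8},{"x":36.9,"y":-9.9,"z":8},{"x":36.9,"y":-9.9,"z":8},{"x":36.9,"y":-9.9,"z":8},{"x":36.9,"y":-9.9,"z":8},{"x":36.9,"y":-9.9,"z":8},{"x":36.9,"y":-9.9,"z":8},{"x":36.9,"y":-9.9,"z":8},{"x":36.9,"y":-9.9,"z":8}]'
python3 -m creep '[{"wz":-7},{"wz":-7},{"wz":-7},{"wz":-7},{"wz":-7},{"wz":-7},{"wz":-7},{"wz":-7},{"wz":-7},{"wz":-7}]'
python3 -m creep '[{"wz":-7},{"wz":-1.8},{},{}]'
python3 - <<'E'
from h import *
plan((533,-394,150,98.5))
s=r.snapshot("wrist"); cv2.imwrite("pics/w1.png",s["image"]); print({k:s[k] for k in ("fx","fy","cx","cy","cam_to_world")})
E
```

```text
t 0.2 pos [ 219.  -611.6  230.5] yaw 19.70 tilt 0.08 j6 -5 F [-0.2  0.   0.1] w 85.7 grip 0
-> shift xyz [369.  -98.9  80.7] wz -78.8 rows 10 12
{'fx': 309.70691628693146, 'fy': 309.70691628693146, 'cx': 322.8145310571191, 'cy': 204.21796084097252, 'cam_to_world': array([[ 0.33742968,  0.89001294,  0.30662382,  0.29789167],
       [-0.94134928,  0.31959929,  0.10824889, -0.58338055],
       [-0.00165384, -0.32516651,  0.94565533,  0.37463375],
       [ 0.        ,  0.        ,  0.        ,  1.        ]])}schema error: expected keys wx, wy, wz, x, y, z, fingers
schema error: expected keys wx, wy, wz, x, y, z, fingers
schema error: expected keys wx, wy, wz, x, y, z, fingers
```

View pics/w1.png

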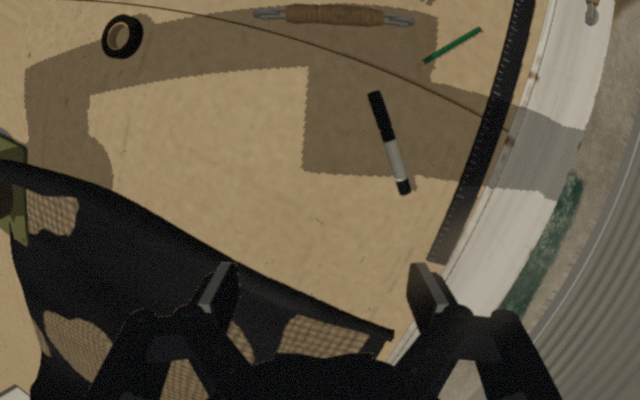

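The wrist view shows only the start area (tape at (122,36)). No rows ran because every row needs all seven keys. Retyping in full.

```bash
python3 -m creep '[{"wx":0,"wy":0,"wz":0,"x":37,"y":-10,"z":8,"fingers":0},{"wx":0,"wy":0,"wz":0,"x":37,"y":-10,"z":8,"fingers":0},{"wx":0,"wy":0,"wz":0,"x":37,"y":-10,"z":8,"fingers":0},{"wx":0,"wy":0,"wz":0,"x":37,"y":-10,"z":8,"fingers":0},{"wx":0,"wy":0,"wz":0,"x":37,"y":-10,"z":8,"fingers":0},{"wx":0,"wy":0,"wz":0,"x":37,"y":-10,"z":8,"fingers":0},{"wx":0,"wy":0,"wz":0,"x":37,"y":-10,"z":8,"fingers":0},{"wx":0,"wy":0,"wz":0,"x":37,"y":-10,"z":8,"fingers":0},{"wx":0,"wy":0,"wz":0,"x":37,"y":-10,"z":8,"fingers":0},{"wx":0,"wy":0,"wz":0,"x":36,"y":-9,"z":8,"fingers":0}]' 60
python3 -m creep '[{"wx":0,"wy":0,"wz":-7,"x":0,"y":0,"z":0,"fingers":0},{"wx":0,"wy":0,"wz":-7,"x":0,"y":0,"z":0,"fingers":0},{"wx":0,"wy":0,"wz":-7,"x":0,"y":0,"z":0,"fingers":0},{"wx":0,"wy":0,"wz":-7,"x":0,"y":0,"z":0,"fingers":0},{"wx":0,"wy":0,"wz":-7,"x":0,"y":0,"z":0,"fingers":0},{"wx":0,"wy":0,"wz":-7,"x":0,"y":0,"z":0,"fingers":0},{"wx":0,"wy":0,"wz":-7,"x":0,"y":0,"z":0,"fingers":0},{"wx":0,"wy":0,"wz":-7,"x":0,"y":0,"z":0,"fingers":0},{"wx":0,"wy":0,"wz":-7,"x":0,"y":0,"z":0,"fingers":0},{"wx":0,"wy":0,"wz":-7,"x":0,"y":0,"z":0,"fingers":0}]'
python3 -m creep '[{"wx":0,"wy":0,"wz":-7,"x":0,"y":0,"z":0,"fingers":0},{"wx":0,"wy":0,"wz":-2,"x":0,"y":0,"z":0,"fingers":0},{"wx":0,"wy":0,"wz":0,"x":0,"y":0,"z":0,"fingers":0}]'
cat >> h.py <<'E'
def wcloud(s):
    "fisheye -> world using z_map along the optical axis"
    v,u=np.mgrid[0:400,0:640]; a=(u-s["cx"])/s["fx"]; b=(v-s["cy"])/s["fy"]; th=np.hypot(a,b)
    z=s["z_map"].astype(float); k=np.tan(np.minimum(th,1.4))/np.maximum(th,1e-9)
    p=np.stack([a*k*z,-b*k*z,-z],-1); M=np.array(s["cam_to_world"]); return p@M[:3,:3].T+M[:3,3]
def wblobs(s,mask,zlo,zhi,name="",amin=300):
    P=wcloud(s); m=(mask(P)&(s["z_map"]>0)&(P[...,2]>zlo)&(P[...,2]<zhi)).astype(np.uint8)
    n,l,st,ce=cv2.connectedComponentsWithStats(m,connectivity=4)
    for i in range(1,n):
        if st[i,4]>=amin:
            q=P[l==i]; print(name,st[i,4],"px",ce[i].round(),rect(q[:,:2]),"z %.1f..%.1f med %.1f"%(*(np.percentile(q[:,2],[3,97])*1000),np.median(q[:,2])*1000))
E
python3 - <<'E'
from h import *
plan((533,-394,150,98.5))
s=r.snapshot("wrist"); cv2.imwrite("pics/w2.png",s["image"])
wblobs(s,lambda P:P[...,2]>0,.030,.042,"top")
wblobs(s,lambda P:(P[...,0]>.33)&(P[...,0]<.8)&(P[...,1]>-.3),.0055,.015,"board")
E
```

```text
clock: 1.08
position: [0.5345, -0.3928, 0.1509]
orientation: [-0.0, 0.985, 0.171, -0.0]
ft_force: [-0.7, -0.5, 0.8]
gripper_width: 0.0854
grip_force: 0.0
clock: 1.92
position: [0.533, -0.3943, 0.1511]
orientation: [-0.0, 0.707, 0.707, -0.0]
ft_force: [-0.2, 1.1, -1.4]
gripper_width: 0.0856
grip_force: 0.0
clock: 2.17
position: [0.533, -0.3943, 0.1511]
orientation: [-0.0, 0.651, 0.759, 0.0]
ft_force: [-0.1, -0.2, -0.1]
gripper_width: 0.0853
grip_force: 0.0
t 2.2 pos [ 533.  -394.3  151.1] yaw 98.72 tilt 0.02 j6 -50 F [-0.1 -0.2 -0.1] w 85.3 grip 0
-> shift xyz [0.3 0.  1.1] wz 0.2 rows 1 1
top 2123 px [  7. 186.] c 70.9 -477.0  long 488.2 short 49.4  yaw_long 83.4 z 30.4..41.4 med 36.2
top 5105 px [211. 170.] c 428.1 -386.5  long 98.7 short 47.9  yaw_long 83.5 z 34.4..38.9 med 37.6
top 5818 px [327. 180.] c 534.1 -379.6  long 97.1 short 47.5  yaw_long -81.5 z 35.8..38.7 med 37.4
top 603 px [546. 170.] c 765.6 -328.9  long 99.9 short 38.7  yaw_long 88.4 z 30.4..41.6 med 36.2
top 471 px [584. 186.] c 819.9 -330.9  long 71.9 short 35.2  yaw_long 86.9 z 30.4..41.7 med 36.2
top 4457 px [451. 195.] c 655.8 -373.4  long 98.7 short 47.6  yaw_long -11.8 z 34.8..38.6 med 37.3
top 325 px [534. 299.] c 821.1 -485.0  long 64.5 short 25.8  yaw_long 51.7 z 30.3..41.7 med 36.1
board 4032 px [477.  19.] c 647.5 -206.8  long 161.1 short 64.4  yaw_long 19.2 z 8.0..12.9 med 11.2
```

View pics/w2.png

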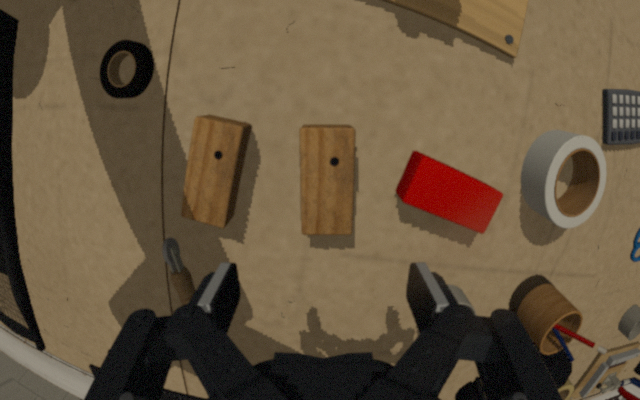

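Wrist view: block A at (327,180), block B at (215,170), red at (451,195), tape at (127,68). Measured A is 97×47.5 mm at height 37, which fits. Grasping A 15 mm off its centre.

```bash
python3 -m creep '[{"wx":0,"wy":0,"wz":0,"x":-0.5,"y":3.3,"z":27,"fingers":0.15},{"wx":0,"wy":0,"wz":0,"x":0,"y":0,"z":30,"fingers":0.15},{"wx":0,"wy":0,"wz":0,"x":0,"y":0,"z":30,"fingers":0.15},{"wx":0,"wy":0,"wz":0,"x":0,"y":0,"z":25,"fingers":0.15},{"wx":0,"wy":0,"wz":0,"x":0,"y":0,"z":20,"fingers":0.15},{"wx":0,"wy":0,"wz":0,"x":0,"y":0,"z":15,"fingers":0.15},{"wx":0,"wy":0,"wz":0,"x":0,"y":0,"z":0,"fingers":0.15}]' 60
python3 -m creep '[{"wx":0,"wy":0,"wz":0,"x":0,"y":0,"z":0,"fingers":1},{"wx":0,"wy":0,"wz":0,"x":0,"y":0,"z":0,"fingers":1},{"wx":0,"wy":0,"wz":0,"x":0,"y":0,"z":0,"fingers":1},{"wx":0,"wy":0,"wz":0,"x":0,"y":0,"z":0,"fingers":1},{"wx":0,"wy":0,"wz":0,"x":0,"y":0,"z":0,"fingers":1},{"wx":0,"wy":0,"wz":0,"x":0,"y":0,"z":0,"fingers":1},{"wx":0,"wy":0,"wz":0,"x":0,"y":0,"z":0,"fingers":1},{"wx":0,"wy":0,"wz":0,"x":0,"y":0,"z":0,"fingers":1}]' 60
```

```text
clock: 2.8
position: [0.5342, -0.3925, 0.0]
orientation: [-0.004, 0.652, 0.758, 0.0]
ft_force: [-0.0, 0.4, -1.0]
gripper_width: 0.0726
grip_force: 0.0
clock: 3.47
position: [0.5376, -0.3954, 0.0065]
orientation: [0.002, 0.651, 0.759, -0.0]
ft_force: [-0.6, -0.1, 6.9]
gripper_width: 0.046
grip_force: 63.6
```

```bash
python3 -m creep '[{"wx":0,"wy":0,"wz":0,"x":0,"y":0,"z":-15,"fingers":1},{"wx":0,"wy":0,"wz":0,"x":0,"y":0,"z":-25,"fingers":1},{"wx":0,"wy":0,"wz":0,"x":0,"y":0,"z":-35,"fingers":1},{"wx":0,"wy":0,"wz":0,"x":0,"y":0,"z":-35,"fingers":1},{"wx":0,"wy":0,"wz":0,"x":0,"y":0,"z":-35,"fingers":1},{"wx":0,"wy":0,"wz":0,"x":0,"y":0,"z":-35,"fingers":1},{"wx":0,"wy":0,"wz":0,"x":0,"y":0,"z":-20,"fingers":1},{"wx":0,"wy":0,"wz":0,"x":0,"y":0,"z":0,"fingers":1}]' 60
python3 - <<'E'
from h import *
plan((685.3,-166.9,204,172.8))
E
```

```text
clock: 4.13
position: [0.5386, -0.3962, 0.2125]
orientation: [0.006, 0.651, 0.759, -0.0]
ft_force: [1.2, -0.4, -0.6]
gripper_width: 0.0461
grip_force: 62.9
t 4.1 pos [ 538.6 -396.2  212.5] yaw 98.70 tilt 0.66 j6 -50 F [ 1.2 -0.4 -0.6] w 46.1 grip 63
-> shift xyz [204.5 179.6   8. ] wz -74.1 rows 7 11
```

```bash
python3 -m creep '[{"wx":0,"wy":0,"wz":0,"x":15,"y":13,"z":0,"fingers":1},{"wx":0,"wy":0,"wz":0,"x":25,"y":22,"z":0,"fingers":1},{"wx":0,"wy":0,"wz":0,"x":27,"y":24,"z":0,"fingers":1},{"wx":0,"wy":0,"wz":0,"x":27,"y":24,"z":0,"fingers":1},{"wx":0,"wy":0,"wz":0,"x":27,"y":24,"z":0,"fingers":1},{"wx":0,"wy":0,"wz":0,"x":27,"y":24,"z":0,"fingers":1},{"wx":0,"wy":0,"wz":0,"x":27,"y":24,"z":0,"fingers":1},{"wx":0,"wy":0,"wz":0,"x":20,"y":17,"z":0,"fingers":1},{"wx":0,"wy":0,"wz":0,"x":9,"y":7,"z":0,"fingers":1}]' 60
python3 -m creep '[{"wx":0,"wy":0,"wz":-7,"x":0,"y":0,"z":0,"fingers":1},{"wx":0,"wy":0,"wz":-7,"x":0,"y":0,"z":0,"fingers":1},{"wx":0,"wy":0,"wz":-7,"x":0,"y":0,"z":0,"fingers":1},{"wx":0,"wy":0,"wz":-7,"x":0,"y":0,"z":0,"fingers":1},{"wx":0,"wy":0,"wz":-7,"x":0,"y":0,"z":0,"fingers":1},{"wx":0,"wy":0,"wz":-7,"x":0,"y":0,"z":0,"fingers":1},{"wx":0,"wy":0,"wz":-7,"x":0,"y":0,"z":0,"fingers":1},{"wx":0,"wy":0,"wz":-7,"x":0,"y":0,"z":0,"fingers":1},{"wx":0,"wy":0,"wz":-7,"x":0,"y":0,"z":0,"fingers":1},{"wx":0,"wy":0,"wz":-7,"x":0,"y":0,"z":0,"fingers":1}]' 60
python3 -m creep '[{"wx":0,"wy":0,"wz":-4,"x":0,"y":0,"z":0,"fingers":1},{"wx":0,"wy":0,"wz":0,"x":0,"y":0,"z":0,"fingers":1},{"wx":0,"wy":0,"wz":0,"x":0,"y":0,"z":0,"fingers":1}]' 60
python3 - <<'E'
from h import *
plan((685.3,-166.9,204,172.8))
s=r.snapshot("wrist"); cv2.imwrite("pics/w3.png",s["image"])
wblobs(s,lambda P:(P[...,0]>.33)&(P[...,0]<.8)&(P[...,1]>-.3)&(P[...,1]<.2),.0055,.015,"board")
im=s["image"].astype(int)
wblobs(s,lambda P:(P[...,0]>.33)&(P[...,0]<.8)&(P[...,1]>-.25)&(P[...,1]<.15)&(im.max(-1)<90),.02,.075,"bars")
E
```

```text
clock: 4.88
position: [0.6829, -0.1619, 0.2021]
orientation: [-0.002, 0.65, 0.76, -0.0]
ft_force: [-0.1, -1.1, -1.1]
gripper_width: 0.0459
grip_force: 62.8
clock: 5.72
position: [0.6813, -0.166, 0.2026]
orientation: [-0.002, 0.096, 0.995, 0.0]
ft_force: [-0.0, -0.7, -1.5]
gripper_width: 0.0464
grip_force: 62.6
clock: 5.97
position: [0.6816, -0.1659, 0.203]
orientation: [-0.001, 0.065, 0.998, 0.0]
ft_force: [-0.2, 0.1, -1.4]
gripper_width: 0.046
grip_force: 62.6
t 6.0 pos [ 681.6 -165.9  203. ] yaw 172.56 tilt 0.13 j6 -101 F [-0.2  0.1 -1.4] w 46.0 grip 63
-> shift xyz [-3.8 -0.5 -1. ] wz -0.2 rows 1 1
board 31642 px [410.  94.] c 592.7 -55.7  long 300.5 short 267.2  yaw_long 82.6 z 10.0..13.1 med 11.5
bars 3658 px [320.  74.] c 566.8 -152.9  long 102.0 short 55.3  yaw_long -8.1 z 29.7..65.6 med 53.1
bars 3626 px [420.  79.] c 580.0 -58.2  long 105.6 short 57.6  yaw_long 3.0 z 28.9..65.5 med 50.6
bars 2949 px [503.  89.] c 592.1 40.0  long 105.6 short 56.7  yaw_long 1.9 z 25.9..65.5 med 47.6
```

View pics/w3.png

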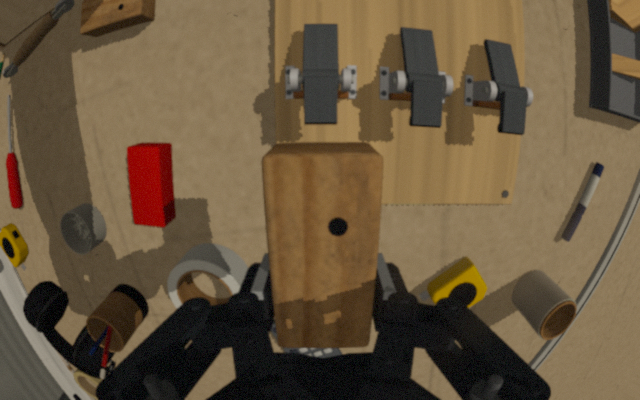

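Wrist view: the held block is centred at (322,245), bar 3 at (320,74), bars 2 and 1 at (420,79) and (503,89), and the bay is clear. The jig's lateral position agrees within 1 mm with the earlier views. Lowering beyond the toe.

```bash
python3 -m creep '[{"wx":0,"wy":0,"wz":0,"x":-8,"y":-1.8,"z":20,"fingers":1},{"wx":0,"wy":0,"wz":0,"x":0,"y":0,"z":35,"fingers":1},{"wx":0,"wy":0,"wz":0,"x":0,"y":0,"z":35,"fingers":1},{"wx":0,"wy":0,"wz":0,"x":0,"y":0,"z":35,"fingers":1},{"wx":0,"wy":0,"wz":0,"x":0,"y":0,"z":30,"fingers":1},{"wx":0,"wy":0,"wz":0,"x":0,"y":0,"z":20,"fingers":1},{"wx":0,"wy":0,"wz":0,"x":0,"y":0,"z":8,"fingers":1},{"wx":0,"wy":0,"wz":0,"x":0,"y":0,"z":0,"fingers":1},{"wx":0,"wy":0,"wz":0,"x":0,"y":0,"z":0,"fingers":1}]' 60
python3 -m creep '[{"wx":0,"wy":0,"wz":0,"x":0,"y":0,"z":1,"fingers":1},{"wx":0,"wy":0,"wz":0,"x":0,"y":0,"z":1,"fingers":1},{"wx":0,"wy":0,"wz":0,"x":0,"y":0,"z":0,"fingers":1},{"wx":0,"wy":0,"wz":0,"x":0,"y":0,"z":0,"fingers":1}]' 60
```

```text
clock: 6.77
position: [0.6906, -0.1687, 0.0217]
orientation: [0.0, 0.064, 0.998, -0.0]
ft_force: [0.6, 0.8, -0.8]
gripper_width: 0.0459
grip_force: 62.9
clock: 7.1
position: [0.6905, -0.1686, 0.02]
orientation: [0.0, 0.064, 0.998, -0.0]
ft_force: [-0.3, 0.2, -1.1]
gripper_width: 0.0462
grip_force: 62.9
```

```bash
python3 -m creep '[{"wx":0,"wy":0,"wz":0,"x":0,"y":0,"z":1,"fingers":1},{"wx":0,"wy":0,"wz":0,"x":0,"y":0,"z":1,"fingers":1},{"wx":0,"wy":0,"wz":0,"x":0,"y":0,"z":1,"fingers":1},{"wx":0,"wy":0,"wz":0,"x":0,"y":0,"z":0,"fingers":1},{"wx":0,"wy":0,"wz":0,"x":0,"y":0,"z":0,"fingers":1}]' 60
python3 -m creep '[{"wx":0,"wy":0,"wz":0,"x":4,"y":0,"z":0,"fingers":1},{"wx":0,"wy":0,"wz":0,"x":4,"y":0,"z":0,"fingers":1},{"wx":0,"wy":0,"wz":0,"x":4,"y":0,"z":0,"fingers":1},{"wx":0,"wy":0,"wz":0,"x":4,"y":0,"z":0,"fingers":1},{"wx":0,"wy":0,"wz":0,"x":4,"y":0,"z":0,"fingers":1},{"wx":0,"wy":0,"wz":0,"x":4,"y":0,"z":0,"fingers":1},{"wx":0,"wy":0,"wz":0,"x":0,"y":0,"z":0,"fingers":1},{"wx":0,"wy":0,"wz":0,"x":0,"y":0,"z":0,"fingers":1}]' 60
```

```text
clock: 7.52
position: [0.6904, -0.1685, 0.0166]
orientation: [0.0, 0.064, 0.998, -0.0]
ft_force: [-0.4, 0.7, 0.9]
gripper_width: 0.0461
grip_force: 63.0
clock: 8.18
position: [0.6658, -0.1653, 0.0166]
orientation: [-0.001, 0.064, 0.998, 0.0]
ft_force: [-3.1, 0.7, 2.7]
gripper_width: 0.0461
grip_force: 63.3
```

```bash
for i in 1; do python3 -m creep '[{"wx":0,"wy":0,"wz":0,"x":2,"y":0,"z":0,"fingers":1},{"wx":0,"wy":0,"wz":0,"x":2,"y":0,"z":0,"fingers":1},{"wx":0,"wy":0,"wz":0,"x":2,"y":0,"z":0,"fingers":1},{"wx":0,"wy":0,"wz":0,"x":0,"y":0,"z":0,"fingers":1}]' 60; done
python3 -m creep '[{"wx":0,"wy":0,"wz":0,"x":1.5,"y":0,"z":0,"fingers":1},{"wx":0,"wy":0,"wz":0,"x":1.5,"y":0,"z":0,"fingers":1},{"wx":0,"wy":0,"wz":0,"x":0,"y":0,"z":0,"fingers":1}]' 60
```

```text
clock: 8.52
position: [0.6605, -0.1647, 0.0165]
orientation: [0.0, 0.064, 0.998, -0.0]
ft_force: [0.0, -1.0, 3.2]
gripper_width: 0.0459
grip_force: 63.2
clock: 8.77
position: [0.6581, -0.1644, 0.0166]
orientation: [0.001, 0.064, 0.998, -0.0]
ft_force: [4.5, -0.2, 0.4]
gripper_width: 0.046
grip_force: 63.0
```

```bash
python3 -m creep '[{"wx":0,"wy":0,"wz":0,"x":1.5,"y":0,"z":0,"fingers":1},{"wx":0,"wy":0,"wz":0,"x":0,"y":0,"z":0,"fingers":1}]' 60
```

```text
clock: 8.93
position: [0.6581, -0.1645, 0.0171]
orientation: [0.003, 0.064, 0.998, -0.0]
ft_force: [7.9, -1.7, -1.7]
gripper_width: 0.0459
grip_force: 62.7
```

Contact against the backstop. Release and lift, then look.

```bash
python3 -m creep '[{"wx":0,"wy":0,"wz":0,"x":-1,"y":0,"z":0,"fingers":1},{"wx":0,"wy":0,"wz":0,"x":0,"y":0,"z":0,"fingers":0.2},{"wx":0,"wy":0,"wz":0,"x":0,"y":0,"z":0,"fingers":0.2},{"wx":0,"wy":0,"wz":0,"x":0,"y":0,"z":0,"fingers":0.2},{"wx":0,"wy":0,"wz":0,"x":0,"y":0,"z":0,"fingers":0.2},{"wx":0,"wy":0,"wz":0,"x":-8,"y":0,"z":-20,"fingers":0.2},{"wx":0,"wy":0,"wz":0,"x":-20,"y":0,"z":-35,"fingers":0.2},{"wx":0,"wy":0,"wz":0,"x":-20,"y":0,"z":-35,"fingers":0.2},{"wx":0,"wy":0,"wz":0,"x":-20,"y":0,"z":-35,"fingers":0.2},{"wx":0,"wy":0,"wz":0,"x":0,"y":0,"z":-35,"fingers":0.2}]' 60
python3 -m creep '[{"wx":0,"wy":0,"wz":0,"x":0,"y":0,"z":-30,"fingers":0.2},{"wx":0,"wy":0,"wz":0,"x":0,"y":0,"z":0,"fingers":0.2},{"wx":0,"wy":0,"wz":0,"x":0,"y":0,"z":0,"fingers":0.2}]' 60
cat >> h.py <<'E'
JY=np.radians(-7.4); X=np.array([np.cos(JY),np.sin(JY)]); Y=np.array([-np.sin(JY),np.cos(JY)])
O=529*X+21.5*Y
def jig(p): d=np.array(p)-O; return (d@X).round(1),(d@Y).round(1)
def world(l,t): return (O+l*X+t*Y).round(1)
E
python3 - <<'E'
from h import *
# block B centre(428.1,-386.5) yaw 83.5 ; grasp 15 back of tool x
a=np.radians(83.5); g=np.array([428.1,-386.5])-15*np.array([np.cos(a),np.sin(a)])
print("grasp",g)
plan((*g,180,83.5))
s=r.snapshot("wrist"); im=s["image"].astype(int)
P=wcloud(s); L=(P[...,:2]*1000-O)@X; T=(P[...,:2]*1000-O)@Y
wblobs(s,lambda P:(np.abs(T+100)<45)&(L>102)&(L<200),.040,.052,"block3")
wblobs(s,lambda P:(T<200)&(T>-200)&(L>-20)&(L<260),.0055,.015,"board")
m=(np.abs(T+100)<45)&(L>105)&(L<200)&(P[...,2]>.040)&(P[...,2]<.052)
print("block L",np.percentile(L[m],[1,99]),"T",np.percentile(T[m],[1,99]))
m=(P[...,2]>.0055)&(P[...,2]<.014)&(L>-100)&(np.abs(T)<170); print("board L",np.percentile(L[m],[.2,99.8]),"T",np.percentile(T[m],[.2,99.8]))
cv2.imwrite("pics/w4.png",s["image"])
E
```

```text
clock: 9.77
position: [0.7263, -0.173, 0.1777]
orientation: [0.0, 0.064, 0.998, -0.0]
ft_force: [0.1, -0.4, 0.3]
gripper_width: 0.0683
grip_force: 0.0
clock: 10.02
position: [0.7257, -0.1732, 0.2099]
orientation: [0.003, 0.064, 0.998, -0.001]
ft_force: [-0.3, 0.8, -1.6]
gripper_width: 0.0683
grip_force: 0.0
grasp [ 426.40195179 -401.40357784]
t 10.0 pos [ 725.7 -173.2  209.9] yaw 172.71 tilt 0.31 j6 -100 F [-0.3  0.8 -1.6] w 68.3 grip 0
-> shift xyz [ 268.1 -264.3   28.8] wz 89.2 rows 10 13
block3 3531 px [323. 112.] c 653.1 -163.8  long 75.5 short 47.5  yaw_long -6.7 z 45.8..48.8 med 47.4
board 26090 px [407.  94.] c 616.6 -59.0  long 301.4 short 219.1  yaw_long 82.8 z 10.0..13.1 med 11.5
block L [105.30315173 176.94429913] T [-122.44855052  -76.64164566]
board L [-17.05411944 472.68120513] T [-161.58733341  147.89140132]
```

Block A sits square: L 80–178 mm, lateral −0.5 mm from the bay line. Now block B.

```bash
python3 -m creep '[{"wx":0,"wy":0,"wz":0,"x":26.8,"y":-26.4,"z":0,"fingers":0.15},{"wx":0,"wy":0,"wz":0,"x":26.8,"y":-26.4,"z":0,"fingers":0.15},{"wx":0,"wy":0,"wz":0,"x":26.8,"y":-26.4,"z":0,"fingers":0.15},{"wx":0,"wy":0,"wz":0,"x":26.8,"y":-26.4,"z":0,"fingers":0.15},{"wx":0,"wy":0,"wz":0,"x":26.8,"y":-26.4,"z":0,"fingers":0.15},{"wx":0,"wy":0,"wz":0,"x":26.8,"y":-26.4,"z":0,"fingers":0.15},{"wx":0,"wy":0,"wz":0,"x":26.8,"y":-26.4,"z":0,"fingers":0.15},{"wx":0,"wy":0,"wz":0,"x":26.8,"y":-26.4,"z":0,"fingers":0.15},{"wx":0,"wy":0,"wz":0,"x":26.8,"y":-26.4,"z":0,"fingers":0.15},{"wx":0,"wy":0,"wz":0,"x":26.8,"y":-26.4,"z":28,"fingers":0.15}]' 60
python3 -m creep '[{"wx":0,"wy":0,"wz":7,"x":0,"y":0,"z":0,"fingers":0.15},{"wx":0,"wy":0,"wz":7,"x":0,"y":0,"z":0,"fingers":0.15},{"wx":0,"wy":0,"wz":7,"x":0,"y":0,"z":0,"fingers":0.15},{"wx":0,"wy":0,"wz":7,"x":0,"y":0,"z":0,"fingers":0.15},{"wx":0,"wy":0,"wz":7,"x":0,"y":0,"z":0,"fingers":0.15},{"wx":0,"wy":0,"wz":7,"x":0,"y":0,"z":0,"fingers":0.15},{"wx":0,"wy":0,"wz":7,"x":0,"y":0,"z":0,"fingers":0.15},{"wx":0,"wy":0,"wz":7,"x":0,"y":0,"z":0,"fingers":0.15},{"wx":0,"wy":0,"wz":7,"x":0,"y":0,"z":0,"fingers":0.15},{"wx":0,"wy":0,"wz":7,"x":0,"y":0,"z":0,"fingers":0.15}]'
python3 -m creep '[{"wx":0,"wy":0,"wz":7,"x":0,"y":0,"z":0,"fingers":0.15},{"wx":0,"wy":0,"wz":7,"x":0,"y":0,"z":0,"fingers":0.15},{"wx":0,"wy":0,"wz":5.2,"x":0,"y":0,"z":0,"fingers":0.15},{"wx":0,"wy":0,"wz":0,"x":0,"y":0,"z":0,"fingers":0.15}]'
python3 - <<'E'
from h import *
s=r.snapshot("wrist")
wblobs(s,lambda P:(np.abs(P[...,0]-.43)<.08)&(np.abs(P[...,1]+.38)<.1),.030,.042,"top")
plan((426.4,-401.4,4,83.5))
E
```

```text
clock: 10.9
position: [0.4277, -0.4005, 0.1842]
orientation: [0.002, 0.064, 0.998, -0.002]
ft_force: [0.7, -1.1, 0.6]
gripper_width: 0.0724
grip_force: 0.0
clock: 11.73
position: [0.4271, -0.3968, 0.1784]
orientation: [-0.003, 0.627, 0.779, 0.0]
ft_force: [-0.1, 0.5, -0.4]
gripper_width: 0.0724
grip_force: 0.0
clock: 12.07
position: [0.4272, -0.3968, 0.1786]
orientation: [-0.002, 0.747, 0.665, -0.0]
ft_force: [0.5, -0.6, 0.4]
gripper_width: 0.0724
grip_force: 0.0
top 4821 px [323. 177.] c 428.0 -386.7  long 98.2 short 47.2  yaw_long 83.5 z 35.8..38.8 med 37.5
t 12.1 pos [ 427.4 -397.   178.9] yaw 83.61 tilt 0.25 j6 -42 F [-0.9  0.  -1. ] w 72.6 grip 0
-> shift xyz [-5.000e+00  1.000e-01  1.749e+02] wz 0.1 rows 5 1
```

```bash
python3 -m creep '[{"wx":0,"wy":0,"wz":0,"x":-5,"y":0,"z":30,"fingers":0.15},{"wx":0,"wy":0,"wz":0,"x":0,"y":0,"z":35,"fingers":0.15},{"wx":0,"wy":0,"wz":0,"x":0,"y":0,"z":35,"fingers":0.15},{"wx":0,"wy":0,"wz":0,"x":0,"y":0,"z":30,"fingers":0.15},{"wx":0,"wy":0,"wz":0,"x":0,"y":0,"z":25,"fingers":0.15},{"wx":0,"wy":0,"wz":0,"x":0,"y":0,"z":15,"fingers":0.15},{"wx":0,"wy":0,"wz":0,"x":0,"y":0,"z":3,"fingers":0.15},{"wx":0,"wy":0,"wz":0,"x":0,"y":0,"z":0,"fingers":0.15},{"wx":0,"wy":0,"wz":0,"x":0,"y":0,"z":0,"fingers":0.15}]' 60
python3 -m creep '[{"wx":0,"wy":0,"wz":0,"x":0,"y":0,"z":0,"fingers":1},{"wx":0,"wy":0,"wz":0,"x":0,"y":0,"z":0,"fingers":1},{"wx":0,"wy":0,"wz":0,"x":0,"y":0,"z":0,"fingers":1},{"wx":0,"wy":0,"wz":0,"x":0,"y":0,"z":0,"fingers":1},{"wx":0,"wy":0,"wz":0,"x":0,"y":0,"z":0,"fingers":1},{"wx":0,"wy":0,"wz":0,"x":0,"y":0,"z":0,"fingers":1}]' 60
python3 -m creep '[{"wx":0,"wy":0,"wz":0,"x":0,"y":0,"z":-15,"fingers":1},{"wx":0,"wy":0,"wz":0,"x":0,"y":0,"z":-25,"fingers":1},{"wx":0,"wy":0,"wz":0,"x":0,"y":0,"z":-35,"fingers":1},{"wx":0,"wy":0,"wz":0,"x":0,"y":0,"z":-35,"fingers":1},{"wx":0,"wy":0,"wz":0,"x":0,"y":0,"z":-35,"fingers":1},{"wx":0,"wy":0,"wz":0,"x":0,"y":0,"z":-35,"fingers":1},{"wx":0,"wy":0,"wz":0,"x":0,"y":0,"z":-20,"fingers":1},{"wx":0,"wy":0,"wz":0,"x":0,"y":0,"z":0,"fingers":1}]' 60
python3 - <<'E'
from h import *
plan((*world(80+30+65,100),204,172.7))
E
```

```text
clock: 12.87
position: [0.428, -0.4033, 0.0089]
orientation: [0.0, 0.746, 0.666, -0.0]
ft_force: [-0.4, -1.3, 0.5]
gripper_width: 0.0722
grip_force: 0.0
clock: 13.37
position: [0.4289, -0.4043, 0.0105]
orientation: [0.002, 0.746, 0.666, -0.0]
ft_force: [-0.0, -0.4, 6.1]
gripper_width: 0.0457
grip_force: 63.6
clock: 14.03
position: [0.4298, -0.4052, 0.2152]
orientation: [0.006, 0.746, 0.666, -0.0]
ft_force: [0.5, -0.9, -1.1]
gripper_width: 0.0461
grip_force: 63.0
t 14.0 pos [ 429.8 -405.2  215.2] yaw 83.51 tilt 0.63 j6 -42 F [ 0.5 -0.9 -1.1] w 46.1 grip 63
-> shift xyz [464.4 232.9   9.8] wz -89.2 rows 13 13
```

```bash
python3 -m creep '[{"wx":0,"wy":0,"wz":0,"x":18,"y":9,"z":0,"fingers":1},{"wx":0,"wy":0,"wz":0,"x":34,"y":17,"z":0,"fingers":1},{"wx":0,"wy":0,"wz":0,"x":34,"y":17,"z":0,"fingers":1},{"wx":0,"wy":0,"wz":0,"x":34,"y":17,"z":0,"fingers":1},{"wx":0,"wy":0,"wz":0,"x":34,"y":17,"z":0,"fingers":1},{"wx":0,"wy":0,"wz":0,"x":34,"y":17,"z":0,"fingers":1},{"wx":0,"wy":0,"wz":0,"x":34,"y":17,"z":0,"fingers":1},{"wx":0,"wy":0,"wz":0,"x":34,"y":17,"z":0,"fingers":1},{"wx":0,"wy":0,"wz":0,"x":34,"y":17,"z":0,"fingers":1},{"wx":0,"wy":0,"wz":0,"x":34,"y":17,"z":0,"fingers":1}]' 60
python3 -m creep '[{"wx":0,"wy":0,"wz":0,"x":34,"y":17,"z":0,"fingers":1},{"wx":0,"wy":0,"wz":0,"x":34,"y":17,"z":0,"fingers":1},{"wx":0,"wy":0,"wz":0,"x":34,"y":17,"z":0,"fingers":1},{"wx":0,"wy":0,"wz":0,"x":30,"y":15,"z":0,"fingers":1},{"wx":0,"wy":0,"wz":0,"x":8,"y":5,"z":0,"fingers":1},{"wx":0,"wy":0,"wz":-6,"x":0,"y":0,"z":0,"fingers":1},{"wx":0,"wy":0,"wz":-7,"x":0,"y":0,"z":0,"fingers":1},{"wx":0,"wy":0,"wz":-7,"x":0,"y":0,"z":0,"fingers":1},{"wx":0,"wy":0,"wz":-7,"x":0,"y":0,"z":0,"fingers":1},{"wx":0,"wy":0,"wz":-7,"x":0,"y":0,"z":0,"fingers":1}]' 60
python3 -m creep '[{"wx":0,"wy":0,"wz":-7,"x":0,"y":0,"z":0,"fingers":1},{"wx":0,"wy":0,"wz":-7,"x":0,"y":0,"z":0,"fingers":1},{"wx":0,"wy":0,"wz":-7,"x":0,"y":0,"z":0,"fingers":1},{"wx":0,"wy":0,"wz":-7,"x":0,"y":0,"z":0,"fingers":1},{"wx":0,"wy":0,"wz":-7,"x":0,"y":0,"z":0,"fingers":1},{"wx":0,"wy":0,"wz":-7,"x":0,"y":0,"z":0,"fingers":1},{"wx":0,"wy":0,"wz":-7,"x":0,"y":0,"z":0,"fingers":1},{"wx":0,"wy":0,"wz":-6,"x":0,"y":0,"z":0,"fingers":1},{"wx":0,"wy":0,"wz":0,"x":0,"y":0,"z":0,"fingers":1}]' 60
python3 - <<'E'
from h import *
plan((*world(80+30+68,100),24,172.7)); print(jig(pose()[0]["position"][:2]*1000))
s=r.snapshot("wrist"); cv2.imwrite("pics/w5.png",s["image"])
E
```

```text
clock: 14.87
position: [0.6251, -0.0974, 0.2059]
orientation: [-0.001, 0.746, 0.666, -0.001]
ft_force: [0.7, -0.8, -1.4]
gripper_width: 0.0462
grip_force: 62.8
clock: 15.7
position: [0.7107, 0.0311, 0.2058]
orientation: [-0.002, 0.516, 0.856, -0.001]
ft_force: [0.3, 0.0, -1.3]
gripper_width: 0.0454
grip_force: 62.6
clock: 16.45
position: [0.7108, 0.031, 0.2061]
orientation: [-0.002, 0.065, 0.998, -0.0]
ft_force: [-0.4, -0.3, -2.3]
gripper_width: 0.0457
grip_force: 62.7
t 16.4 pos [710.8  31.  206.1] yaw 172.57 tilt 0.19 j6 -84 F [-0.4 -0.3 -2.3] w 45.7 grip 63
-> shift xyz [ -6.8  -0.7 182.1] wz -0.1 rows 5 1
(np.float64(171.9), np.float64(100.8))
```

View pics/w5.png

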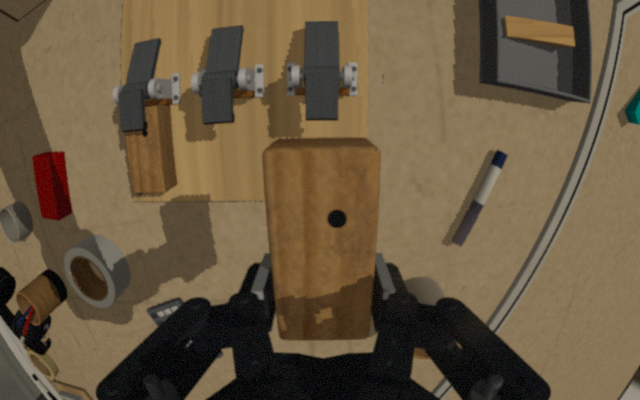

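The held block (320,240) is in line with bar 1 (322,70). Block A lies under bar 3's toe at (150,150), and the marker (480,198) is clear. Lower and slide in.

```bash
python3 -m creep '[{"wx":0,"wy":0,"wz":0,"x":-7,"y":-0.8,"z":20,"fingers":1},{"wx":0,"wy":0,"wz":0,"x":0,"y":0,"z":35,"fingers":1},{"wx":0,"wy":0,"wz":0,"x":0,"y":0,"z":35,"fingers":1},{"wx":0,"wy":0,"wz":0,"x":0,"y":0,"z":35,"fingers":1},{"wx":0,"wy":0,"wz":0,"x":0,"y":0,"z":30,"fingers":1},{"wx":0,"wy":0,"wz":0,"x":0,"y":0,"z":20,"fingers":1},{"wx":0,"wy":0,"wz":0,"x":0,"y":0,"z":8,"fingers":1},{"wx":0,"wy":0,"wz":0,"x":0,"y":0,"z":0,"fingers":1},{"wx":0,"wy":0,"wz":0,"x":0,"y":0,"z":0,"fingers":1}]' 60
python3 -m creep '[{"wx":0,"wy":0,"wz":0,"x":0,"y":0,"z":1,"fingers":1},{"wx":0,"wy":0,"wz":0,"x":0,"y":0,"z":1,"fingers":1},{"wx":0,"wy":0,"wz":0,"x":0,"y":0,"z":0,"fingers":1},{"wx":0,"wy":0,"wz":0,"x":0,"y":0,"z":0,"fingers":1}]' 60
```

```text
clock: 17.25
position: [0.7188, 0.0296, 0.0253]
orientation: [-0.0, 0.066, 0.998, -0.0]
ft_force: [-0.1, 0.3, -0.1]
gripper_width: 0.0457
grip_force: 62.8
clock: 17.58
position: [0.719, 0.0299, 0.024]
orientation: [0.0, 0.066, 0.998, 0.0]
ft_force: [-0.3, 0.7, -1.1]
gripper_width: 0.0459
grip_force: 62.8
```

```bash
python3 -m creep '[{"wx":0,"wy":0,"wz":0,"x":0,"y":0,"z":1.5,"fingers":1},{"wx":0,"wy":0,"wz":0,"x":0,"y":0,"z":1.5,"fingers":1},{"wx":0,"wy":0,"wz":0,"x":0,"y":0,"z":0.5,"fingers":1},{"wx":0,"wy":0,"wz":0,"x":0,"y":0,"z":0,"fingers":1},{"wx":0,"wy":0,"wz":0,"x":0,"y":0,"z":0,"fingers":1}]' 60
python3 -m creep '[{"wx":0,"wy":0,"wz":0,"x":4,"y":0,"z":0,"fingers":1},{"wx":0,"wy":0,"wz":0,"x":4,"y":0,"z":0,"fingers":1},{"wx":0,"wy":0,"wz":0,"x":4,"y":0,"z":0,"fingers":1},{"wx":0,"wy":0,"wz":0,"x":4,"y":0,"z":0,"fingers":1},{"wx":0,"wy":0,"wz":0,"x":4,"y":0,"z":0,"fingers":1},{"wx":0,"wy":0,"wz":0,"x":4,"y":0,"z":0,"fingers":1},{"wx":0,"wy":0,"wz":0,"x":2,"y":0,"z":0,"fingers":1},{"wx":0,"wy":0,"wz":0,"x":0,"y":0,"z":0,"fingers":1}]' 60
python3 -m creep '[{"wx":0,"wy":0,"wz":0,"x":1.5,"y":0,"z":0,"fingers":1},{"wx":0,"wy":0,"wz":0,"x":1.5,"y":0,"z":0,"fingers":1},{"wx":0,"wy":0,"wz":0,"x":0,"y":0,"z":0,"fingers":1}]' 60
python3 -c "
from h import *
o=pose()[0]; print(jig(o['position'][:2]*1000))"
```

```text
clock: 18.0
position: [0.719, 0.0298, 0.0206]
orientation: [0.0, 0.065, 0.998, 0.0]
ft_force: [-1.3, -0.9, 1.9]
gripper_width: 0.0463
grip_force: 63.1
clock: 18.67
position: [0.6927, 0.0334, 0.0205]
orientation: [0.0, 0.065, 0.998, 0.0]
ft_force: [0.2, 0.3, 6.0]
gripper_width: 0.0464
grip_force: 63.5
clock: 18.92
position: [0.6904, 0.0337, 0.0205]
orientation: [0.001, 0.065, 0.998, 0.0]
ft_force: [1.7, -0.2, 5.7]
gripper_width: 0.046
grip_force: 63.6
(np.float64(151.3), np.float64(100.8))
```

```bash
python3 -m creep '[{"wx":0,"wy":0,"wz":0,"x":1.5,"y":0,"z":0,"fingers":1},{"wx":0,"wy":0,"wz":0,"x":1.5,"y":0,"z":0,"fingers":1},{"wx":0,"wy":0,"wz":0,"x":0,"y":0,"z":0,"fingers":1}]' 60
python3 -m creep '[{"wx":0,"wy":0,"wz":0,"x":1.5,"y":0,"z":0,"fingers":1},{"wx":0,"wy":0,"wz":0,"x":0,"y":0,"z":0,"fingers":1}]' 60
```

```text
clock: 19.17
position: [0.6874, 0.034, 0.0206]
orientation: [0.001, 0.065, 0.998, 0.0]
ft_force: [2.5, -0.0, 5.8]
gripper_width: 0.0456
grip_force: 63.6
clock: 19.33
position: [0.686, 0.0342, 0.0206]
orientation: [0.001, 0.065, 0.998, 0.0]
ft_force: [2.6, -0.1, 5.3]
gripper_width: 0.0458
grip_force: 63.6
```

```bash
python3 -m creep '[{"wx":0,"wy":0,"wz":0,"x":1.5,"y":0,"z":0,"fingers":1},{"wx":0,"wy":0,"wz":0,"x":0,"y":0,"z":0,"fingers":1}]' 60
```

```text
clock: 19.5
position: [0.6855, 0.0342, 0.0207]
orientation: [0.002, 0.066, 0.998, -0.0]
ft_force: [6.7, -1.6, 3.0]
gripper_width: 0.0459
grip_force: 63.1
```

```bash
python3 -m creep '[{"wx":0,"wy":0,"wz":0,"x":1,"y":0,"z":0,"fingers":1},{"wx":0,"wy":0,"wz":0,"x":0,"y":0,"z":0,"fingers":1},{"wx":0,"wy":0,"wz":0,"x":-1,"y":0,"z":0,"fingers":0.2},{"wx":0,"wy":0,"wz":0,"x":0,"y":0,"z":0,"fingers":0.2},{"wx":0,"wy":0,"wz":0,"x":0,"y":0,"z":0,"fingers":0.2},{"wx":0,"wy":0,"wz":0,"x":0,"y":0,"z":0,"fingers":0.2},{"wx":0,"wy":0,"wz":0,"x":-8,"y":0,"z":-20,"fingers":0.2},{"wx":0,"wy":0,"wz":0,"x":-20,"y":0,"z":-35,"fingers":0.2},{"wx":0,"wy":0,"wz":0,"x":-20,"y":0,"z":-35,"fingers":0.2},{"wx":0,"wy":0,"wz":0,"x":-20,"y":0,"z":-35,"fingers":0.2}]' 60
python3 -m creep '[{"wx":0,"wy":0,"wz":0,"x":0,"y":0,"z":-35,"fingers":0.2},{"wx":0,"wy":0,"wz":0,"x":0,"y":0,"z":-35,"fingers":0.2},{"wx":0,"wy":0,"wz":0,"x":0,"y":0,"z":0,"fingers":0.2},{"wx":0,"wy":0,"wz":0,"x":0,"y":0,"z":0,"fingers":0.2}]' 60
python3 - <<'E'
from h import *
s=r.snapshot("wrist")
P=wcloud(s); L=(P[...,:2]*1000-O)@X; T=(P[...,:2]*1000-O)@Y
for c in (100,-100):
    m=(np.abs(T-c)<45)&(L>105)&(L<200)&(P[...,2]>.040)&(P[...,2]<.052)
    print("block L",np.percentile(L[m],[1,99]),"T",np.percentile(T[m],[1,99]),rect(P[m][:,:2]))
hsv=cv2.cvtColor(s["image"],cv2.COLOR_BGR2HSV)
s2=r.snapshot("scene");hsv=cv2.cvtColor(s2["image"],cv2.COLOR_BGR2HSV);P=cloud(s2)
blobs(s2,(hsv[...,0]<25)&(hsv[...,1]>90)&(np.abs(P[...,0]-.46)<.2)&(np.abs(P[...,1]-.33)<.12),.008,.045,"wedge",30)
plan((458,325,250,80))
E
```

```text
clock: 20.33
position: [0.7507, 0.0257, 0.1449]
orientation: [-0.002, 0.065, 0.998, -0.0]
ft_force: [1.1, -0.8, 0.3]
gripper_width: 0.0681
grip_force: 0.0
clock: 20.67
position: [0.7528, 0.0256, 0.2188]
orientation: [0.003, 0.065, 0.998, 0.0]
ft_force: [0.8, -0.1, -0.5]
gripper_width: 0.0684
grip_force: 0.0
block L [105.87580218 177.56196186] T [ 77.83951998 123.60946487] c 680.8 34.8  long 72.5 short 47.3  yaw_long -7.9
block L [105.74910266 176.78500239] T [-121.56170229  -75.46228345] c 654.8 -163.1  long 72.6 short 49.0  yaw_long -7.3
wedge 274 px [271. 244.] c 545.3 330.1  long 101.6 short 33.6  yaw_long 86.4 z 9.1..29.2 med 18.2
wedge 318 px [294. 256.] c 457.4 334.0  long 103.0 short 33.5  yaw_long 80.6 z 9.1..28.7 med 18.3
wedge 351 px [318. 274.] c 361.8 342.2  long 102.5 short 34.5  yaw_long 76.7 z 9.0..29.3 med 18.4
t 20.8 pos [750.5  25.7 213.3] yaw 172.50 tilt 0.15 j6 -85 F [ 0.  -0.1 -0.6] w 68.4 grip 0
-> shift xyz [329.1 258.6 -35.9] wz 92.5 rows 11 14
```

Both blocks are within 1–2 mm. Going above the tray.

```bash
python3 -m creep '[{"wx":0,"wy":0,"wz":0,"x":20,"y":15,"z":-10,"fingers":0.2},{"wx":0,"wy":0,"wz":0,"x":32,"y":24,"z":-4,"fingers":0.2},{"wx":0,"wy":0,"wz":0,"x":32,"y":24,"z":-4,"fingers":0.2},{"wx":0,"wy":0,"wz":0,"x":32,"y":24,"z":-4,"fingers":0.2},{"wx":0,"wy":0,"wz":0,"x":32,"y":24,"z":-4,"fingers":0.2},{"wx":0,"wy":0,"wz":0,"x":32,"y":24,"z":-4,"fingers":0.2},{"wx":0,"wy":0,"wz":0,"x":32,"y":24,"z":-4,"fingers":0.2},{"wx":0,"wy":0,"wz":0,"x":32,"y":24,"z":0,"fingers":0.2},{"wx":0,"wy":0,"wz":0,"x":32,"y":24,"z":0,"fingers":0.2},{"wx":0,"wy":0,"wz":0,"x":32,"y":24,"z":0,"fingers":0.2}]' 60
python3 -m creep '[{"wx":0,"wy":0,"wz":7,"x":20,"y":0,"z":0,"fingers":0.2},{"wx":0,"wy":0,"wz":7,"x":0,"y":0,"z":0,"fingers":0.2},{"wx":0,"wy":0,"wz":7,"x":0,"y":0,"z":0,"fingers":0.2},{"wx":0,"wy":0,"wz":7,"x":0,"y":0,"z":0,"fingers":0.2},{"wx":0,"wy":0,"wz":7,"x":0,"y":0,"z":0,"fingers":0.2},{"wx":0,"wy":0,"wz":7,"x":0,"y":0,"z":0,"fingers":0.2},{"wx":0,"wy":0,"wz":7,"x":0,"y":0,"z":0,"fingers":0.2},{"wx":0,"wy":0,"wz":7,"x":0,"y":0,"z":0,"fingers":0.2},{"wx":0,"wy":0,"wz":7,"x":0,"y":0,"z":0,"fingers":0.2},{"wx":0,"wy":0,"wz":7,"x":0,"y":0,"z":0,"fingers":0.2}]'
python3 -m creep '[{"wx":0,"wy":0,"wz":7,"x":0,"y":0,"z":0,"fingers":0.2},{"wx":0,"wy":0,"wz":7,"x":0,"y":0,"z":0,"fingers":0.2},{"wx":0,"wy":0,"wz":7,"x":0,"y":0,"z":0,"fingers":0.2},{"wx":0,"wy":0,"wz":0,"x":0,"y":0,"z":0,"fingers":0.2},{"wx":0,"wy":0,"wz":0,"x":0,"y":0,"z":0,"fingers":0.2}]'
cat > wd.py <<'E'
from h import *
def wedges(s,save=None):
    P=wcloud(s); hsv=cv2.cvtColor(s["image"],cv2.COLOR_BGR2HSV)
    m=((hsv[...,0]<22)&(hsv[...,1]>110)&(P[...,2]>.008)&(P[...,2]<.036)&(np.abs(P[...,0]-.46)<.2)&(np.abs(P[...,1]-.33)<.12)).astype(np.uint8)
    n,l,st,ce=cv2.connectedComponentsWithStats(m,connectivity=4)
    for i in range(1,n):
        if st[i,4]<300: continue
        q=P[l==i]*1000; A=np.c_[q[:,:2]-q[:,:2].mean(0),np.ones(len(q))]
        g=np.linalg.lstsq(A,q[:,2],rcond=None)[0]   # z falls towards the tip
        print(st[i,4],ce[i].round(),rect(q[:,:2]/1000),"tip yaw %.0f slope %.2f zmed %.1f"%(np.degrees(np.arctan2(-g[1],-g[0])),np.hypot(*g[:2]),np.median(q[:,2])))
    if save: cv2.imwrite(save,s["image"])
E
python3 - <<'E'
from wd import *
plan((458,305,200,80)); wedges(r.snapshot("wrist"),"pics/w6.png")
E
```

```text
clock: 21.6
position: [0.4733, 0.2952, 0.246]
orientation: [-0.002, 0.066, 0.998, -0.001]
ft_force: [0.5, 0.7, -0.2]
gripper_width: 0.0681
grip_force: 0.0
clock: 22.43
position: [0.455, 0.2967, 0.2457]
orientation: [-0.001, 0.628, 0.778, -0.003]
ft_force: [0.3, 0.3, 0.8]
gripper_width: 0.0684
grip_force: 0.0
clock: 22.85
position: [0.4554, 0.2969, 0.2466]
orientation: [-0.0, 0.757, 0.654, -0.002]
ft_force: [-1.7, 0.8, -1.0]
gripper_width: 0.0688
grip_force: 0.0
t 22.9 pos [455.4 296.9 246.6] yaw 81.68 tilt 0.23 j6 36 F [-1.7  0.8 -1. ] w 68.8 grip 0
-> shift xyz [ 8.5  1.5 46.6] wz 1.7 rows 2 1
1868 [395. 135.] c 547.4 325.8  long 101.4 short 28.9  yaw_long 86.5 tip yaw -119 slope 0.21 zmed 22.7
1942 [325. 142.] c 462.0 332.1  long 100.4 short 28.2  yaw_long 79.9 tip yaw 79 slope 0.20 zmed 22.7
1903 [246. 148.] c 364.3 340.4  long 99.5 short 28.8  yaw_long 77.4 tip yaw 52 slope 0.21 zmed 22.3
```

View pics/w6.png

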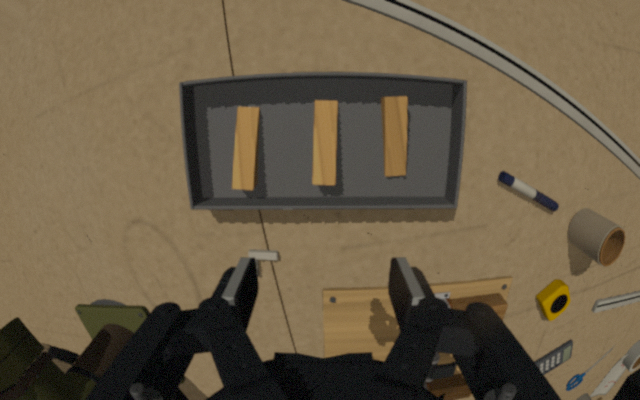

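Wrist view: wedges at (246,148), (325,142) and (396,136), all orange and in the tray. The turquoise one is out of view. The first two point their thin ends to +y; the third is reversed and is not needed. Taking the middle one by its thick end.

```bash
python3 -c "
from h import *
plan((457.7,307.5,60,80))"
python3 -m creep '[{"wx":0,"wy":0,"wz":1.7,"x":10.7,"y":0.7,"z":30,"fingers":0.45},{"wx":0,"wy":0,"wz":0,"x":0,"y":0,"z":35,"fingers":0.45},{"wx":0,"wy":0,"wz":0,"x":0,"y":0,"z":35,"fingers":0.45},{"wx":0,"wy":0,"wz":0,"x":0,"y":0,"z":35,"fingers":0.45},{"wx":0,"wy":0,"wz":0,"x":0,"y":0,"z":30,"fingers":0.45},{"wx":0,"wy":0,"wz":0,"x":0,"y":0,"z":21,"fingers":0.45},{"wx":0,"wy":0,"wz":0,"x":0,"y":0,"z":0,"fingers":0.45},{"wx":0,"wy":0,"wz":0,"x":0,"y":0,"z":0,"fingers":0.45}]'
python3 - <<'E'
from wd import *
plan((457.7,307.5,10,80)); wedges(r.snapshot("wrist"))
E
```

```text
t 22.9 pos [455.6 297.  247.1] yaw 81.67 tilt 0.18 j6 36 F [ 0.3  0.1 -0.4] w 68.2 grip 0
-> shift xyz [ 11.    1.  187.1] wz 1.7 rows 5 1
clock: 23.57
position: [0.4575, 0.3072, 0.0614]
orientation: [-0.0, 0.767, 0.642, -0.002]
ft_force: [0.5, -1.0, 0.8]
gripper_width: 0.0468
grip_force: 0.0
t 23.6 pos [457.5 307.2  61.4] yaw 79.88 tilt 0.23 j6 38 F [ 0.5 -1.   0.8] w 46.8 grip 0
-> shift xyz [ 0.4  0.4 51.4] wz -0.1 rows 2 1
6152 [451. 171.] c 547.4 326.3  long 100.9 short 28.9  yaw_long 86.0 tip yaw -138 slope 0.24 zmed 22.9
6949 [323. 194.] c 462.3 331.8  long 100.2 short 28.6  yaw_long 80.3 tip yaw 80 slope 0.20 zmed 21.9
5936 [185. 209.] c 364.9 340.5  long 100.7 short 29.0  yaw_long 77.4 tip yaw 33 slope 0.25 zmed 21.0
```

```bash
python3 -m creep '[{"wx":0,"wy":0,"wz":0,"x":0,"y":0.5,"z":20,"fingers":0.45},{"wx":0,"wy":0,"wz":0,"x":0,"y":0,"z":20,"fingers":0.45},{"wx":0,"wy":0,"wz":0,"x":0,"y":0,"z":10,"fingers":0.45},{"wx":0,"wy":0,"wz":0,"x":0,"y":0,"z":0,"fingers":0.45},{"wx":0,"wy":0,"wz":0,"x":0,"y":0,"z":0,"fingers":0.45}]' 60
python3 -m creep '[{"wx":0,"wy":0,"wz":0,"x":0,"y":0,"z":0,"fingers":1},{"wx":0,"wy":0,"wz":0,"x":0,"y":0,"z":0,"fingers":1},{"wx":0,"wy":0,"wz":0,"x":0,"y":0,"z":0,"fingers":1},{"wx":0,"wy":0,"wz":0,"x":0,"y":0,"z":0,"fingers":1},{"wx":0,"wy":0,"wz":0,"x":0,"y":0,"z":0,"fingers":1}]' 80
python3 -m creep '[{"wx":0,"wy":0,"wz":0,"x":0,"y":0,"z":-15,"fingers":1},{"wx":0,"wy":0,"wz":0,"x":0,"y":0,"z":-25,"fingers":1},{"wx":0,"wy":0,"wz":0,"x":0,"y":0,"z":-35,"fingers":1},{"wx":0,"wy":0,"wz":0,"x":0,"y":0,"z":-35,"fingers":1},{"wx":0,"wy":0,"wz":0,"x":0,"y":0,"z":-25,"fingers":1},{"wx":0,"wy":0,"wz":0,"x":0,"y":0,"z":-5,"fingers":1},{"wx":0,"wy":0,"wz":0,"x":0,"y":0,"z":0,"fingers":1}]' 80
python3 - <<'E'
from h import *
plan((*world(-85,100),150,-7.4))
E
```

```text
clock: 24.03
position: [0.4598, 0.3082, 0.014]
orientation: [0.0, 0.767, 0.642, 0.001]
ft_force: [-0.0, -0.3, 0.7]
gripper_width: 0.0472
grip_force: 0.0
clock: 24.45
position: [0.4608, 0.3087, 0.0153]
orientation: [0.0, 0.767, 0.641, 0.002]
ft_force: [-0.6, -0.7, 5.6]
gripper_width: 0.0257
grip_force: 80.0
clock: 25.03
position: [0.4607, 0.3087, 0.1562]
orientation: [0.001, 0.767, 0.641, 0.003]
ft_force: [-0.4, -0.2, -0.2]
gripper_width: 0.0253
grip_force: 79.2
t 25.0 pos [460.7 308.7 156.2] yaw 79.80 tilt 0.35 j6 38 F [-0.4 -0.2 -0.2] w 25.3 grip 79
-> shift xyz [-242.3   38.8    5.4] wz 87.2 rows 6 13
```

```bash
python3 -m creep '[{"wx":0,"wy":0,"wz":0,"x":-18,"y":3,"z":0,"fingers":1},{"wx":0,"wy":0,"wz":0,"x":-34,"y":5.5,"z":0,"fingers":1},{"wx":0,"wy":0,"wz":0,"x":-38,"y":6,"z":0,"fingers":1},{"wx":0,"wy":0,"wz":0,"x":-38,"y":6,"z":0,"fingers":1},{"wx":0,"wy":0,"wz":0,"x":-38,"y":6,"z":0,"fingers":1},{"wx":0,"wy":0,"wz":0,"x":-38,"y":6,"z":0,"fingers":1},{"wx":0,"wy":0,"wz":0,"x":-28,"y":4.5,"z":0,"fingers":1},{"wx":0,"wy":0,"wz":0,"x":-10,"y":2,"z":0,"fingers":1}]' 80
python3 -m creep '[{"wx":0,"wy":0,"wz":7,"x":0,"y":0,"z":0,"fingers":1},{"wx":0,"wy":0,"wz":7,"x":0,"y":0,"z":0,"fingers":1},{"wx":0,"wy":0,"wz":7,"x":0,"y":0,"z":0,"fingers":1},{"wx":0,"wy":0,"wz":7,"x":0,"y":0,"z":0,"fingers":1},{"wx":0,"wy":0,"wz":7,"x":0,"y":0,"z":0,"fingers":1},{"wx":0,"wy":0,"wz":7,"x":0,"y":0,"z":0,"fingers":1},{"wx":0,"wy":0,"wz":7,"x":0,"y":0,"z":0,"fingers":1},{"wx":0,"wy":0,"wz":7,"x":0,"y":0,"z":0,"fingers":1},{"wx":0,"wy":0,"wz":7,"x":0,"y":0,"z":0,"fingers":1},{"wx":0,"wy":0,"wz":7,"x":0,"y":0,"z":0,"fingers":1}]' 80
python3 -m creep '[{"wx":0,"wy":0,"wz":7,"x":0,"y":0,"z":0,"fingers":1},{"wx":0,"wy":0,"wz":7,"x":0,"y":0,"z":0,"fingers":1},{"wx":0,"wy":0,"wz":3,"x":0,"y":0,"z":0,"fingers":1},{"wx":0,"wy":0,"wz":0,"x":0,"y":0,"z":0,"fingers":1},{"wx":0,"wy":0,"wz":0,"x":0,"y":0,"z":0,"fingers":1}]' 80
python3 - <<'E'
from h import *
plan((*world(-85,100),25,-7.4)); print(jig(pose()[0]["position"][:2]*1000))
s=r.snapshot("wrist"); cv2.imwrite("pics/w7.png",s["image"])
E
```

```text
clock: 25.7
position: [0.453, 0.0597, 0.1504]
orientation: [-0.001, 0.768, 0.64, -0.002]
ft_force: [0.1, -0.2, -0.7]
gripper_width: 0.0254
grip_force: 79.1
clock: 26.53
position: [0.4536, 0.0633, 0.1509]
orientation: [-0.0, 0.997, 0.083, -0.002]
ft_force: [-0.1, 0.2, -1.0]
gripper_width: 0.0255
grip_force: 79.2
clock: 26.95
position: [0.4539, 0.0631, 0.1514]
orientation: [-0.0, 0.998, -0.062, -0.001]
ft_force: [-0.0, 0.4, -0.8]
gripper_width: 0.0255
grip_force: 79.2
t 26.9 pos [453.9  63.1 151.4] yaw -7.09 tilt 0.15 j6 98 F [-0.   0.4 -0.8] w 25.5 grip 79
-> shift xyz [  2.4  -0.5 126.4] wz 0.3 rows 4 1
(np.float64(-87.0), np.float64(99.5))
```

View pics/w7.png

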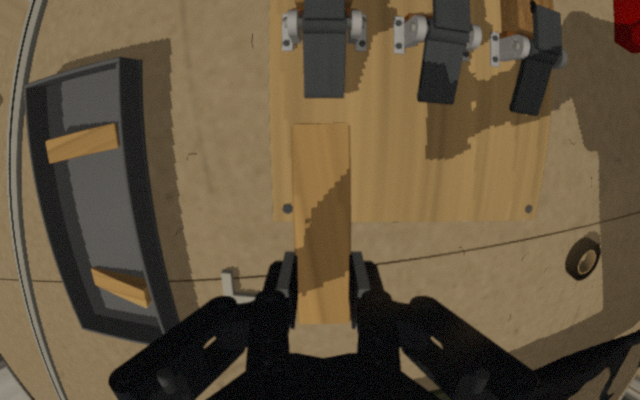

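The wedge is held straight at (322,220), bar 1's heel is ahead at (324,95), and the tape is at (583,258). The corner key shows at (235,288), left of the fingers, so I'll check its position before descending.

Run:
```python
from h import *
s=r.snapshot("wrist"); hsv=cv2.cvtColor(s["image"],cv2.COLOR_BGR2HSV); P=wcloud(s)
m=(hsv[...,1]<70)&(hsv[...,2]>120); v,u=np.mgrid[0:400,0:640]
m&=(abs(u-235)<40)&(abs(v-285)<30)&(P[...,2]<.02)&(P[...,2]>.003)
q=P[m]*1000; print(m.sum(),np.percentile(q,[2,50,98],axis=0).round())
print("jig frame",[jig(a) for a in (np.percentile(q[:,:2],[2,98],axis=0))])
from wd import wedges; wedges(s)
```

```text
297 [[332. 161.  10.]
 [349. 183.  11.]
 [371. 192.  12.]]
jig frame [(np.float64(-220.2), np.float64(180.8)), (np.float64(-185.5), np.float64(216.7))]
1769 [ 82. 143.] c 547.9 337.0  long 125.3 short 30.5  yaw_long 85.8 tip yaw -90 slope 0.18 zmed 21.0
1260 [123. 286.] c 365.1 339.4  long 100.7 short 28.3  yaw_long 77.5 tip yaw 19 slope 0.30 zmed 21.9
```

```bash
python3 -m creep '[{"wx":0,"wy":0,"wz":0.3,"x":0,"y":-0.5,"z":25,"fingers":1},{"wx":0,"wy":0,"wz":0,"x":0,"y":0,"z":35,"fingers":1},{"wx":0,"wy":0,"wz":0,"x":0,"y":0,"z":35,"fingers":1},{"wx":0,"wy":0,"wz":0,"x":0,"y":0,"z":22,"fingers":1},{"wx":0,"wy":0,"wz":0,"x":0,"y":0,"z":8,"fingers":1},{"wx":0,"wy":0,"wz":0,"x":0,"y":0,"z":0,"fingers":1},{"wx":0,"wy":0,"wz":0,"x":0,"y":0,"z":0,"fingers":1}]' 80
python3 -m creep '[{"wx":0,"wy":0,"wz":0,"x":0,"y":0,"z":1.5,"fingers":1},{"wx":0,"wy":0,"wz":0,"x":0,"y":0,"z":1.5,"fingers":1},{"wx":0,"wy":0,"wz":0,"x":0,"y":0,"z":0,"fingers":1},{"wx":0,"wy":0,"wz":0,"x":0,"y":0,"z":0,"fingers":1}]' 80
```

```text
clock: 27.63
position: [0.4553, 0.0633, 0.0285]
orientation: [-0.0, 0.998, -0.065, 0.0]
ft_force: [-0.2, -0.5, 0.2]
gripper_width: 0.0254
grip_force: 79.1
clock: 27.97
position: [0.4555, 0.0632, 0.026]
orientation: [-0.0, 0.998, -0.065, 0.001]
ft_force: [-0.9, -0.3, -0.3]
gripper_width: 0.0257
grip_force: 79.2
```

```bash
python3 -m creep '[{"wx":0,"wy":0,"wz":0,"x":0,"y":0,"z":1.5,"fingers":1},{"wx":0,"wy":0,"wz":0,"x":0,"y":0,"z":1.5,"fingers":1},{"wx":0,"wy":0,"wz":0,"x":0,"y":0,"z":1.5,"fingers":1},{"wx":0,"wy":0,"wz":0,"x":0,"y":0,"z":0,"fingers":1},{"wx":0,"wy":0,"wz":0,"x":0,"y":0,"z":0,"fingers":1}]' 80
python3 -m creep '[{"wx":0,"wy":0,"wz":0,"x":0,"y":0,"z":1,"fingers":1},{"wx":0,"wy":0,"wz":0,"x":0,"y":0,"z":0,"fingers":1},{"wx":0,"wy":0,"wz":0,"x":0,"y":0,"z":0,"fingers":1}]' 80
```

```text
clock: 28.38
position: [0.4548, 0.0632, 0.0204]
orientation: [0.0, 0.998, -0.065, -0.0]
ft_force: [-0.3, 0.3, 0.6]
gripper_width: 0.0255
grip_force: 79.2
clock: 28.63
position: [0.4549, 0.0632, 0.0203]
orientation: [0.0, 0.998, -0.065, -0.0]
ft_force: [-4.4, 0.2, 6.6]
gripper_width: 0.0252
grip_force: 80.0
```

On the board. Push in.

```bash
python3 -m creep '[{"wx":0,"wy":0,"wz":0,"x":5,"y":0,"z":0,"fingers":1},{"wx":0,"wy":0,"wz":0,"x":5,"y":0,"z":0,"fingers":1},{"wx":0,"wy":0,"wz":0,"x":5,"y":0,"z":0,"fingers":1},{"wx":0,"wy":0,"wz":0,"x":5,"y":0,"z":0,"fingers":1},{"wx":0,"wy":0,"wz":0,"x":0,"y":0,"z":0,"fingers":1}]' 80
python3 -m creep '[{"wx":0,"wy":0,"wz":0,"x":5,"y":0,"z":0,"fingers":1},{"wx":0,"wy":0,"wz":0,"x":5,"y":0,"z":0,"fingers":1},{"wx":0,"wy":0,"wz":0,"x":5,"y":0,"z":0,"fingers":1},{"wx":0,"wy":0,"wz":0,"x":5,"y":0,"z":0,"fingers":1},{"wx":0,"wy":0,"wz":0,"x":0,"y":0,"z":0,"fingers":1}]' 80
python3 - <<'E'
from h import *
plan((*world(-23,100),20.3,-7.4)); print(jig(pose()[0]["position"][:2]*1000))
E
```

```text
clock: 29.05
position: [0.476, 0.0605, 0.0203]
orientation: [-0.0, 0.998, -0.065, 0.001]
ft_force: [1.2, -0.3, 4.7]
gripper_width: 0.0253
grip_force: 79.7
clock: 29.47
position: [0.495, 0.0581, 0.0203]
orientation: [-0.0, 0.998, -0.065, -0.0]
ft_force: [-1.9, 0.4, 6.6]
gripper_width: 0.0252
grip_force: 80.0
t 29.5 pos [495.   58.1  20.3] yaw -7.50 tilt 0.01 j6 98 F [-1.9  0.4  6.6] w 25.2 grip 80
-> shift xyz [22.6 -0.2  0. ] wz -0.1 rows 1 1
(np.float64(-45.6), np.float64(99.8))
```

```bash
python3 -m creep '[{"wx":0,"wy":0,"wz":0,"x":4,"y":0,"z":0,"fingers":1},{"wx":0,"wy":0,"wz":0,"x":4,"y":0,"z":0,"fingers":1},{"wx":0,"wy":0,"wz":0,"x":4,"y":0,"z":0,"fingers":1},{"wx":0,"wy":0,"wz":0,"x":3,"y":0,"z":0,"fingers":1},{"wx":0,"wy":0,"wz":0,"x":0,"y":0,"z":0,"fingers":1}]' 80
python3 -m creep '[{"wx":0,"wy":0,"wz":0,"x":2,"y":0,"z":0,"fingers":1},{"wx":0,"wy":0,"wz":0,"x":2,"y":0,"z":0,"fingers":1},{"wx":0,"wy":0,"wz":0,"x":0,"y":0,"z":0,"fingers":1}]' 80
```

```text
clock: 29.88
position: [0.5093, 0.0562, 0.0203]
orientation: [-0.0, 0.998, -0.065, -0.001]
ft_force: [-4.8, 0.8, 8.3]
gripper_width: 0.0256
grip_force: 80.2
clock: 30.13
position: [0.5129, 0.0557, 0.0203]
orientation: [-0.0, 0.998, -0.065, -0.001]
ft_force: [-4.2, 1.0, 8.4]
gripper_width: 0.0258
grip_force: 80.3
```

```bash
python3 -m creep '[{"wx":0,"wy":0,"wz":0,"x":1.5,"y":0,"z":0,"fingers":1},{"wx":0,"wy":0,"wz":0,"x":0,"y":0,"z":0,"fingers":1}]' 80
```

```text
clock: 30.3
position: [0.5142, 0.0555, 0.0203]
orientation: [-0.0, 0.998, -0.065, -0.001]
ft_force: [-6.2, 0.8, 9.7]
gripper_width: 0.0252
grip_force: 80.3
```

```bash
python3 -m creep '[{"wx":0,"wy":0,"wz":0,"x":1.5,"y":0,"z":0,"fingers":1},{"wx":0,"wy":0,"wz":0,"x":1.5,"y":0,"z":0,"fingers":1},{"wx":0,"wy":0,"wz":0,"x":0,"y":0,"z":0,"fingers":1}]' 80
```

```text
clock: 30.55
position: [0.5172, 0.0551, 0.0203]
orientation: [-0.0, 0.998, -0.065, -0.001]
ft_force: [-5.7, -0.0, 9.7]
gripper_width: 0.0255
grip_force: 80.3
```

```bash
python3 -m creep '[{"wx":0,"wy":0,"wz":0,"x":1,"y":0,"z":0,"fingers":1},{"wx":0,"wy":0,"wz":0,"x":1,"y":0,"z":0,"fingers":1},{"wx":0,"wy":0,"wz":0,"x":0,"y":0,"z":0,"fingers":1}]' 80
```

```text
clock: 30.8
position: [0.519, 0.0549, 0.0203]
orientation: [-0.0, 0.998, -0.065, -0.001]
ft_force: [-5.7, 1.3, 9.5]
gripper_width: 0.0257
grip_force: 80.3
```

```bash
python3 -m creep '[{"wx":0,"wy":0,"wz":0,"x":1,"y":0,"z":0,"fingers":1},{"wx":0,"wy":0,"wz":0,"x":1,"y":0,"z":0,"fingers":1},{"wx":0,"wy":0,"wz":0,"x":0,"y":0,"z":0,"fingers":1}]' 80
```

```text
clock: 31.05
position: [0.5209, 0.0547, 0.0203]
orientation: [-0.0, 0.998, -0.065, -0.001]
ft_force: [-6.0, 1.0, 9.2]
gripper_width: 0.0251
grip_force: 80.4
```

```bash
python3 -m creep '[{"wx":0,"wy":0,"wz":0,"x":1,"y":0,"z":0,"fingers":1},{"wx":0,"wy":0,"wz":0,"x":0,"y":0,"z":0,"fingers":1}]' 80
```

```text
clock: 31.22
position: [0.5213, 0.0546, 0.0203]
orientation: [-0.0, 0.998, -0.065, -0.002]
ft_force: [-8.9, 1.1, 12.5]
gripper_width: 0.0256
grip_force: 80.6
```

Jamming begins; tighten.

```bash
python3 -m creep '[{"wx":0,"wy":0,"wz":0,"x":1.5,"y":0,"z":0,"fingers":1},{"wx":0,"wy":0,"wz":0,"x":0,"y":0,"z":0,"fingers":1}]' 80
```

```text
clock: 31.38
position: [0.5219, 0.0545, 0.0203]
orientation: [-0.0, 0.998, -0.065, -0.003]
ft_force: [-12.1, 0.8, 16.0]
gripper_width: 0.0257
grip_force: 81.0
```

```bash
python3 -m creep '[{"wx":0,"wy":0,"wz":0,"x":1.5,"y":0,"z":0,"fingers":1},{"wx":0,"wy":0,"wz":0,"x":0,"y":0,"z":0,"fingers":1}]' 80
```

```text
clock: 31.55
position: [0.5224, 0.0545, 0.0202]
orientation: [-0.0, 0.998, -0.065, -0.005]
ft_force: [-15.5, 1.7, 18.6]
gripper_width: 0.0253
grip_force: 81.4
```

```bash
python3 -m creep '[{"wx":0,"wy":0,"wz":0,"x":1.5,"y":0,"z":0,"fingers":1},{"wx":0,"wy":0,"wz":0,"x":1.5,"y":0,"z":0,"fingers":1},{"wx":0,"wy":0,"wz":0,"x":0,"y":0,"z":0,"fingers":1}]' 80
```

```text
clock: 31.8
position: [0.5234, 0.0544, 0.0202]
orientation: [-0.0, 0.998, -0.065, -0.008]
ft_force: [-23.1, 1.6, 26.8]
gripper_width: 0.0256
grip_force: 82.1
```

```bash
python3 -m creep '[{"wx":0,"wy":0,"wz":0,"x":1.5,"y":0,"z":0,"fingers":1},{"wx":0,"wy":0,"wz":0,"x":0,"y":0,"z":0,"fingers":1}]' 80
```

```text
clock: 31.97
position: [0.5239, 0.0543, 0.0202]
orientation: [-0.0, 0.998, -0.065, -0.009]
ft_force: [-26.0, 3.8, 30.6]
gripper_width: 0.0259
grip_force: 82.5
```

```bash
python3 -m creep '[{"wx":0,"wy":0,"wz":0,"x":0,"y":0,"z":-1,"fingers":0.45},{"wx":0,"wy":0,"wz":0,"x":0,"y":0,"z":0,"fingers":0.45},{"wx":0,"wy":0,"wz":0,"x":0,"y":0,"z":0,"fingers":0.45},{"wx":0,"wy":0,"wz":0,"x":-3,"y":0,"z":-5,"fingers":0.45},{"wx":0,"wy":0,"wz":0,"x":0,"y":0,"z":-25,"fingers":0.45},{"wx":0,"wy":0,"wz":0,"x":-10,"y":0,"z":-35,"fingers":0.45},{"wx":0,"wy":0,"wz":0,"x":-25,"y":0,"z":-30,"fingers":0.45},{"wx":0,"wy":0,"wz":0,"x":-30,"y":0,"z":-25,"fingers":0.45},{"wx":0,"wy":0,"wz":0,"x":0,"y":0,"z":-15,"fingers":0.45},{"wx":0,"wy":0,"wz":0,"x":0,"y":0,"z":0,"fingers":0.45}]' 80
python3 - <<'E'
from wd import *
s=r.snapshot("wrist"); cv2.imwrite("pics/w8.png",s["image"]); P=wcloud(s); L=(P[...,:2]*1000-O)@X; T=(P[...,:2]*1000-O)@Y
for c in (100,0,-100):
    m=(abs(T-c)<12)&(P[...,2]<.08)
    for a in (2,8,85,98):
        k=m&(abs(L-a)<3); print(c,a,"top z %.1f"%(np.median(P[...,2][k])*1000 if k.any() else -1),end="; ")
    print()
m=(abs(T-100)<25)&(L<0)&(P[...,2]>.022)&(P[...,2]<.04); print("wedge back L",np.percentile(L[m],1),"T",np.percentile(T[m],[2,98]))
wedges(s)
a=np.radians(77.4); g=np.array([364.7,340.4])-25*np.array([np.cos(a),np.sin(a)])
plan((*g,160,77.4))
E
```

```text
clock: 32.8
position: [0.4643, 0.0623, 0.16]
orientation: [-0.0, 0.998, -0.065, 0.004]
ft_force: [0.8, -0.3, 0.8]
gripper_width: 0.047
grip_force: 0.0
100 2 top z 38.2; 100 8 top z 39.4; 100 85 top z 61.1; 100 98 top z -1.0; 
0 2 top z 28.4; 0 8 top z 30.5; 0 85 top z 64.2; 0 98 top z 63.9; 
-100 2 top z 28.5; -100 8 top z 30.6; -100 85 top z 64.2; -100 98 top z 64.4; 
wedge back L -42.61366491767167 T [ 86.19844557 113.40822678]
1695 [ 88. 153.] c 547.3 337.4  long 124.2 short 30.8  yaw_long 86.6 tip yaw -93 slope 0.18 zmed 21.1
1214 [129. 292.] c 364.8 339.9  long 101.9 short 29.4  yaw_long 77.3 tip yaw 21 slope 0.29 zmed 22.1
t 32.9 pos [463.9  62.2 157.8] yaw -7.50 tilt 0.33 j6 99 F [ 0.   0.3 -0.6] w 46.8 grip 0
-> shift xyz [-136.9 -238.    -2.8] wz -84.9 rows 7 12
```

View pics/w8.png

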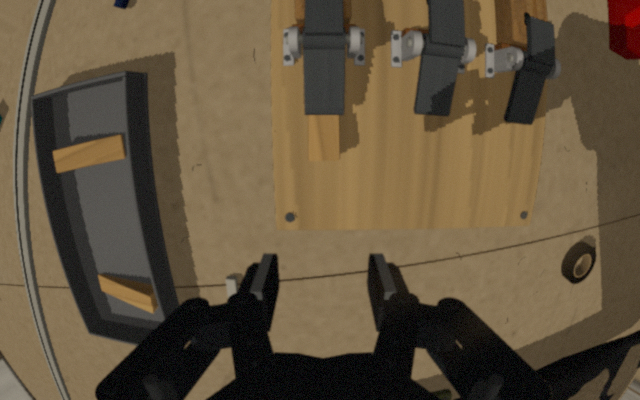

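The wedge sits under bar 1 at (323,138); the heel has risen about 9 mm, so the bar is jammed. Next wedge, at (128,292) in the tray.

```bash
python3 -m creep '[{"wx":0,"wy":0,"wz":0,"x":-10,"y":-18,"z":-10,"fingers":0.45},{"wx":0,"wy":0,"wz":0,"x":-18,"y":-31,"z":0,"fingers":0.45},{"wx":0,"wy":0,"wz":0,"x":-18,"y":-31,"z":0,"fingers":0.45},{"wx":0,"wy":0,"wz":0,"x":-18,"y":-31,"z":0,"fingers":0.45},{"wx":0,"wy":0,"wz":0,"x":-18,"y":-31,"z":0,"fingers":0.45},{"wx":0,"wy":0,"wz":0,"x":-18,"y":-31,"z":0,"fingers":0.45},{"wx":0,"wy":0,"wz":0,"x":-18,"y":-31,"z":0,"fingers":0.45},{"wx":0,"wy":0,"wz":0,"x":-14,"y":-24,"z":0,"fingers":0.45},{"wx":0,"wy":0,"wz":0,"x":-5,"y":-10,"z":0,"fingers":0.45}]' 80
python3 -m creep '[{"wx":0,"wy":0,"wz":-7,"x":0,"y":0,"z":0,"fingers":0.45},{"wx":0,"wy":0,"wz":-7,"x":0,"y":0,"z":0,"fingers":0.45},{"wx":0,"wy":0,"wz":-7,"x":0,"y":0,"z":0,"fingers":0.45},{"wx":0,"wy":0,"wz":-7,"x":0,"y":0,"z":0,"fingers":0.45},{"wx":0,"wy":0,"wz":-7,"x":0,"y":0,"z":0,"fingers":0.45},{"wx":0,"wy":0,"wz":-7,"x":0,"y":0,"z":0,"fingers":0.45},{"wx":0,"wy":0,"wz":-7,"x":0,"y":0,"z":0,"fingers":0.45},{"wx":0,"wy":0,"wz":-7,"x":0,"y":0,"z":0,"fingers":0.45},{"wx":0,"wy":0,"wz":-7,"x":0,"y":0,"z":0,"fingers":0.45},{"wx":0,"wy":0,"wz":-7,"x":0,"y":0,"z":0,"fingers":0.45}]'
python3 -m creep '[{"wx":0,"wy":0,"wz":-7,"x":0,"y":0,"z":0,"fingers":0.45},{"wx":0,"wy":0,"wz":-7,"x":0,"y":0,"z":0,"fingers":0.45},{"wx":0,"wy":0,"wz":-1,"x":0,"y":0,"z":0,"fingers":0.45},{"wx":0,"wy":0,"wz":0,"x":0,"y":0,"z":0,"fingers":0.45},{"wx":0,"wy":0,"wz":0,"x":0,"y":0,"z":0,"fingers":0.45}]'
python3 - <<'E'
from wd import *
wedges(r.snapshot("wrist"))
a=np.radians(77.4); g=np.array([364.7,340.2])-25*np.array([np.cos(a),np.sin(a)])
plan((*g,60,77.4))
E
```

```text
clock: 33.6
position: [0.3562, 0.3182, 0.1633]
orientation: [0.001, 0.998, -0.064, -0.002]
ft_force: [0.5, -0.4, -0.3]
gripper_width: 0.0468
grip_force: 0.0
clock: 34.43
position: [0.3582, 0.3151, 0.1636]
orientation: [0.0, 0.854, 0.521, -0.001]
ft_force: [0.6, 0.4, 0.6]
gripper_width: 0.047
grip_force: 0.0
clock: 34.85
position: [0.358, 0.3156, 0.1645]
orientation: [0.0, 0.781, 0.625, -0.001]
ft_force: [-0.1, -0.2, -0.1]
gripper_width: 0.0468
grip_force: 0.0
2467 [496. 137.] c 546.9 326.8  long 100.3 short 29.1  yaw_long 86.4 tip yaw -146 slope 0.27 zmed 21.5
3081 [324. 163.] c 364.0 340.2  long 99.4 short 27.6  yaw_long 77.5 tip yaw 76 slope 0.20 zmed 22.5
t 34.9 pos [358.  315.7 164.8] yaw 77.36 tilt 0.06 j6 48 F [0.3 0.4 0. ] w 47.2 grip 0
-> shift xyz [  0.5   1.2 104.8] wz -0.0 rows 3 1
```

```bash
python3 -m creep '[{"wx":0,"wy":0,"wz":0,"x":0,"y":0.6,"z":30,"fingers":0.45},{"wx":0,"wy":0,"wz":0,"x":0,"y":0,"z":35,"fingers":0.45},{"wx":0,"wy":0,"wz":0,"x":0,"y":0,"z":35,"fingers":0.45},{"wx":0,"wy":0,"wz":0,"x":0,"y":0,"z":25,"fingers":0.45},{"wx":0,"wy":0,"wz":0,"x":0,"y":0,"z":20,"fingers":0.45},{"wx":0,"wy":0,"wz":0,"x":0,"y":0,"z":8,"fingers":0.45},{"wx":0,"wy":0,"wz":0,"x":0,"y":0,"z":0,"fingers":0.45},{"wx":0,"wy":0,"wz":0,"x":0,"y":0,"z":0,"fingers":0.45}]' 80
python3 -m creep '[{"wx":0,"wy":0,"wz":0,"x":0,"y":0,"z":0,"fingers":1},{"wx":0,"wy":0,"wz":0,"x":0,"y":0,"z":0,"fingers":1},{"wx":0,"wy":0,"wz":0,"x":0,"y":0,"z":0,"fingers":1},{"wx":0,"wy":0,"wz":0,"x":0,"y":0,"z":0,"fingers":1},{"wx":0,"wy":0,"wz":0,"x":0,"y":0,"z":0,"fingers":1}]' 80
python3 -m creep '[{"wx":0,"wy":0,"wz":0,"x":0,"y":0,"z":-15,"fingers":1},{"wx":0,"wy":0,"wz":0,"x":0,"y":0,"z":-25,"fingers":1},{"wx":0,"wy":0,"wz":0,"x":0,"y":0,"z":-35,"fingers":1},{"wx":0,"wy":0,"wz":0,"x":0,"y":0,"z":-35,"fingers":1},{"wx":0,"wy":0,"wz":0,"x":0,"y":0,"z":-25,"fingers":1},{"wx":0,"wy":0,"wz":0,"x":0,"y":0,"z":-5,"fingers":1},{"wx":0,"wy":0,"wz":0,"x":0,"y":0,"z":0,"fingers":1}]' 80
python3 - <<'E'
from h import *
plan((*world(-87,-100),150,-7.4))
E
```

```text
clock: 35.57
position: [0.3589, 0.3161, 0.0129]
orientation: [0.0, 0.78, 0.626, 0.0]
ft_force: [0.5, 0.2, -0.2]
gripper_width: 0.047
grip_force: 0.0
clock: 35.98
position: [0.3602, 0.3171, 0.0148]
orientation: [0.0, 0.78, 0.626, 0.002]
ft_force: [0.9, -0.2, 6.5]
gripper_width: 0.0253
grip_force: 79.9
clock: 36.57
position: [0.36, 0.3169, 0.1557]
orientation: [0.0, 0.78, 0.626, 0.003]
ft_force: [-0.5, -0.4, -0.9]
gripper_width: 0.0256
grip_force: 79.1
t 36.6 pos [360.  316.9 155.7] yaw 77.50 tilt 0.37 j6 47 F [-0.5 -0.4 -0.9] w 25.6 grip 79
-> shift xyz [-426.3  164.4    4.3] wz 84.9 rows 12 12
```

```bash
python3 -m creep '[{"wx":0,"wy":0,"wz":0,"x":-16,"y":6,"z":0,"fingers":1},{"wx":0,"wy":0,"wz":0,"x":-33,"y":12.7,"z":0,"fingers":1},{"wx":0,"wy":0,"wz":0,"x":-33,"y":12.7,"z":0,"fingers":1},{"wx":0,"wy":0,"wz":0,"x":-33,"y":12.7,"z":0,"fingers":1},{"wx":0,"wy":0,"wz":0,"x":-33,"y":12.7,"z":0,"fingers":1},{"wx":0,"wy":0,"wz":0,"x":-33,"y":12.7,"z":0,"fingers":1},{"wx":0,"wy":0,"wz":0,"x":-33,"y":12.7,"z":0,"fingers":1},{"wx":0,"wy":0,"wz":0,"x":-33,"y":12.7,"z":0,"fingers":1},{"wx":0,"wy":0,"wz":0,"x":-33,"y":12.7,"z":0,"fingers":1},{"wx":0,"wy":0,"wz":0,"x":-33,"y":12.7,"z":0,"fingers":1}]' 80
python3 -m creep '[{"wx":0,"wy":0,"wz":0,"x":-33,"y":12.7,"z":0,"fingers":1},{"wx":0,"wy":0,"wz":0,"x":-33,"y":12.7,"z":0,"fingers":1},{"wx":0,"wy":0,"wz":0,"x":-33,"y":12.7,"z":0,"fingers":1},{"wx":0,"wy":0,"wz":0,"x":-14,"y":6,"z":0,"fingers":1},{"wx":0,"wy":0,"wz":7,"x":0,"y":0,"z":0,"fingers":1},{"wx":0,"wy":0,"wz":7,"x":0,"y":0,"z":0,"fingers":1},{"wx":0,"wy":0,"wz":7,"x":0,"y":0,"z":0,"fingers":1},{"wx":0,"wy":0,"wz":7,"x":0,"y":0,"z":0,"fingers":1},{"wx":0,"wy":0,"wz":7,"x":0,"y":0,"z":0,"fingers":1},{"wx":0,"wy":0,"wz":7,"x":0,"y":0,"z":0,"fingers":1}]' 80
python3 -m creep '[{"wx":0,"wy":0,"wz":7,"x":0,"y":0,"z":0,"fingers":1},{"wx":0,"wy":0,"wz":7,"x":0,"y":0,"z":0,"fingers":1},{"wx":0,"wy":0,"wz":7,"x":0,"y":0,"z":0,"fingers":1},{"wx":0,"wy":0,"wz":7,"x":0,"y":0,"z":0,"fingers":1},{"wx":0,"wy":0,"wz":7,"x":0,"y":0,"z":0,"fingers":1},{"wx":0,"wy":0,"wz":7,"x":0,"y":0,"z":0,"fingers":1},{"wx":0,"wy":0,"wz":1,"x":0,"y":0,"z":0,"fingers":1},{"wx":0,"wy":0,"wz":0,"x":0,"y":0,"z":0,"fingers":1},{"wx":0,"wy":0,"wz":0,"x":0,"y":0,"z":0,"fingers":1}]' 80
python3 - <<'E'
from h import *
plan((*world(-87,-100),25,-7.4)); print(jig(pose()[0]["position"][:2]*1000))
s=r.snapshot("wrist"); cv2.imwrite("pics/w9.png",s["image"])
E
```

```text
clock: 37.4
position: [0.4068, -0.0172, 0.1503]
orientation: [-0.001, 0.78, 0.626, -0.001]
ft_force: [1.7, -0.4, -0.2]
gripper_width: 0.0256
grip_force: 79.1
clock: 38.23
position: [0.4254, -0.1351, 0.1499]
orientation: [-0.001, 0.953, 0.302, -0.002]
ft_force: [0.2, 1.3, 0.3]
gripper_width: 0.0257
grip_force: 79.2
clock: 38.98
position: [0.4261, -0.1353, 0.1512]
orientation: [-0.0, 0.998, -0.064, -0.001]
ft_force: [0.6, 0.3, -0.3]
gripper_width: 0.0256
grip_force: 79.2
t 39.0 pos [ 426.1 -135.3  151.2] yaw -7.36 tilt 0.12 j6 73 F [ 0.6  0.3 -0.3] w 25.6 grip 79
-> shift xyz [  2.2  -0.7 126.2] wz 0.0 rows 4 1
(np.float64(-89.0), np.float64(-100.8))
```

View pics/w9.png

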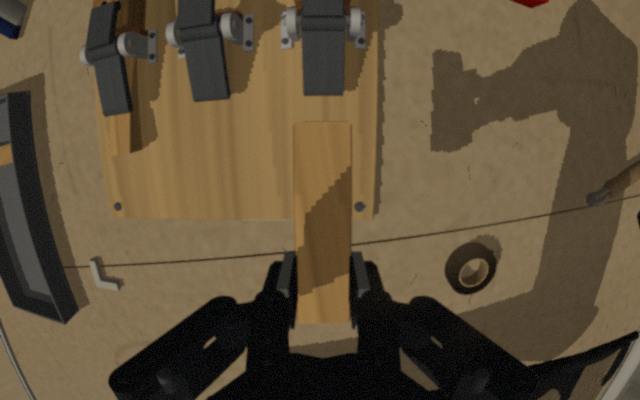

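The wedge (322,220) is in line with bar 3 (323,60), and tape (470,268) and key (103,275) are clear. Descend and push.

```bash
python3 -m creep '[{"wx":0,"wy":0,"wz":0,"x":0,"y":-0.7,"z":25,"fingers":1},{"wx":0,"wy":0,"wz":0,"x":0,"y":0,"z":35,"fingers":1},{"wx":0,"wy":0,"wz":0,"x":0,"y":0,"z":35,"fingers":1},{"wx":0,"wy":0,"wz":0,"x":0,"y":0,"z":22,"fingers":1},{"wx":0,"wy":0,"wz":0,"x":0,"y":0,"z":10,"fingers":1},{"wx":0,"wy":0,"wz":0,"x":0,"y":0,"z":0,"fingers":1},{"wx":0,"wy":0,"wz":0,"x":0,"y":0,"z":0,"fingers":1}]' 80
python3 -m creep '[{"wx":0,"wy":0,"wz":0,"x":0,"y":0,"z":1.5,"fingers":1},{"wx":0,"wy":0,"wz":0,"x":0,"y":0,"z":1.5,"fingers":1},{"wx":0,"wy":0,"wz":0,"x":0,"y":0,"z":1.5,"fingers":1},{"wx":0,"wy":0,"wz":0,"x":0,"y":0,"z":0,"fingers":1},{"wx":0,"wy":0,"wz":0,"x":0,"y":0,"z":0,"fingers":1}]' 80
```

```text
clock: 39.62
position: [0.4272, -0.1351, 0.0258]
orientation: [0.0, 0.998, -0.065, 0.0]
ft_force: [-0.3, -0.4, -0.2]
gripper_width: 0.0255
grip_force: 79.1
clock: 40.03
position: [0.4273, -0.1351, 0.0215]
orientation: [0.0, 0.998, -0.065, 0.001]
ft_force: [-0.5, -0.1, 0.3]
gripper_width: 0.0255
grip_force: 79.1
```

```bash
python3 -m creep '[{"wx":0,"wy":0,"wz":0,"x":0,"y":0,"z":1.5,"fingers":1},{"wx":0,"wy":0,"wz":0,"x":0,"y":0,"z":1,"fingers":1},{"wx":0,"wy":0,"wz":0,"x":0,"y":0,"z":0,"fingers":1},{"wx":0,"wy":0,"wz":0,"x":0,"y":0,"z":0,"fingers":1}]' 80
python3 -m creep '[{"wx":0,"wy":0,"wz":0,"x":5,"y":0,"z":0,"fingers":1},{"wx":0,"wy":0,"wz":0,"x":5,"y":0,"z":0,"fingers":1},{"wx":0,"wy":0,"wz":0,"x":5,"y":0,"z":0,"fingers":1},{"wx":0,"wy":0,"wz":0,"x":5,"y":0,"z":0,"fingers":1},{"wx":0,"wy":0,"wz":0,"x":0,"y":0,"z":0,"fingers":1}]' 80
```

```text
clock: 40.37
position: [0.4274, -0.1351, 0.0198]
orientation: [0.0, 0.998, -0.065, 0.0]
ft_force: [-4.3, 1.7, 9.5]
gripper_width: 0.0254
grip_force: 80.2
clock: 40.78
position: [0.4484, -0.1382, 0.0198]
orientation: [0.001, 0.998, -0.065, 0.001]
ft_force: [0.4, -0.6, 5.9]
gripper_width: 0.0255
grip_force: 79.9
```

```bash
python3 -m creep '[{"wx":0,"wy":0,"wz":0,"x":5,"y":0,"z":0,"fingers":1},{"wx":0,"wy":0,"wz":0,"x":5,"y":0,"z":0,"fingers":1},{"wx":0,"wy":0,"wz":0,"x":5,"y":0,"z":0,"fingers":1},{"wx":0,"wy":0,"wz":0,"x":5,"y":0,"z":0,"fingers":1},{"wx":0,"wy":0,"wz":0,"x":0,"y":0,"z":0,"fingers":1}]' 80
python3 -m creep '[{"wx":0,"wy":0,"wz":0,"x":4,"y":0,"z":0,"fingers":1},{"wx":0,"wy":0,"wz":0,"x":4,"y":0,"z":0,"fingers":1},{"wx":0,"wy":0,"wz":0,"x":4,"y":0,"z":0,"fingers":1},{"wx":0,"wy":0,"wz":0,"x":3,"y":0,"z":0,"fingers":1},{"wx":0,"wy":0,"wz":0,"x":0,"y":0,"z":0,"fingers":1}]' 80
python3 -c "
from h import *
plan(); print(jig(pose()[0]['position'][:2]*1000))"
```

```text
clock: 41.2
position: [0.4672, -0.1406, 0.0197]
orientation: [0.0, 0.998, -0.065, -0.0]
ft_force: [-3.5, 0.4, 8.7]
gripper_width: 0.0259
grip_force: 80.3
clock: 41.62
position: [0.4816, -0.1424, 0.0198]
orientation: [0.0, 0.998, -0.065, -0.0]
ft_force: [-4.4, 1.0, 10.8]
gripper_width: 0.0258
grip_force: 80.5
t 41.6 pos [ 481.6 -142.4   19.8] yaw -7.48 tilt 0.06 j6 75 F [-4.4  1.  10.8] w 25.8 grip 80
(np.float64(-33.0), np.float64(-100.7))
```

Expected jam at L ≈ −20.

```bash
python3 -m creep '[{"wx":0,"wy":0,"wz":0,"x":3,"y":0,"z":0,"fingers":1},{"wx":0,"wy":0,"wz":0,"x":3,"y":0,"z":0,"fingers":1},{"wx":0,"wy":0,"wz":0,"x":3,"y":0,"z":0,"fingers":1},{"wx":0,"wy":0,"wz":0,"x":0,"y":0,"z":0,"fingers":1}]' 80
python3 -m creep '[{"wx":0,"wy":0,"wz":0,"x":1.5,"y":0,"z":0,"fingers":1},{"wx":0,"wy":0,"wz":0,"x":1.5,"y":0,"z":0,"fingers":1},{"wx":0,"wy":0,"wz":0,"x":0,"y":0,"z":0,"fingers":1}]' 80
```

```text
clock: 41.95
position: [0.4904, -0.1436, 0.0198]
orientation: [0.0, 0.998, -0.065, -0.001]
ft_force: [-5.2, 0.4, 10.3]
gripper_width: 0.0255
grip_force: 80.5
clock: 42.2
position: [0.4931, -0.1439, 0.0198]
orientation: [0.0, 0.998, -0.065, -0.001]
ft_force: [-6.3, 1.9, 13.1]
gripper_width: 0.0256
grip_force: 80.5
```

```bash
python3 -m creep '[{"wx":0,"wy":0,"wz":0,"x":1.5,"y":0,"z":0,"fingers":1},{"wx":0,"wy":0,"wz":0,"x":1,"y":0,"z":0,"fingers":1},{"wx":0,"wy":0,"wz":0,"x":0,"y":0,"z":0,"fingers":1}]' 80
```

```text
clock: 42.45
position: [0.4949, -0.1442, 0.0197]
orientation: [0.0, 0.998, -0.065, -0.002]
ft_force: [-8.0, 1.6, 13.7]
gripper_width: 0.0257
grip_force: 80.8
```

```bash
python3 -m creep '[{"wx":0,"wy":0,"wz":0,"x":1.5,"y":0,"z":0,"fingers":1},{"wx":0,"wy":0,"wz":0,"x":1.5,"y":0,"z":0,"fingers":1},{"wx":0,"wy":0,"wz":0,"x":0,"y":0,"z":0,"fingers":1}]' 80
```

```text
clock: 42.7
position: [0.4961, -0.1442, 0.0197]
orientation: [-0.0, 0.998, -0.065, -0.004]
ft_force: [-15.5, 2.0, 20.1]
gripper_width: 0.0256
grip_force: 81.5
```

```bash
python3 -m creep '[{"wx":0,"wy":0,"wz":0,"x":1.5,"y":0,"z":0,"fingers":1},{"wx":0,"wy":0,"wz":0,"x":1.5,"y":0,"z":0,"fingers":1},{"wx":0,"wy":0,"wz":0,"x":0,"y":0,"z":0,"fingers":1}]' 80
```

```text
clock: 42.95
position: [0.4971, -0.1444, 0.0197]
orientation: [-0.001, 0.998, -0.065, -0.007]
ft_force: [-23.1, 2.7, 27.4]
gripper_width: 0.0256
grip_force: 82.3
```

```bash
python3 -m creep '[{"wx":0,"wy":0,"wz":0,"x":1.5,"y":0,"z":0,"fingers":1},{"wx":0,"wy":0,"wz":0,"x":0,"y":0,"z":0,"fingers":1}]' 80
python3 -m creep '[{"wx":0,"wy":0,"wz":0,"x":0,"y":0,"z":-1,"fingers":0.45},{"wx":0,"wy":0,"wz":0,"x":0,"y":0,"z":0,"fingers":0.45},{"wx":0,"wy":0,"wz":0,"x":0,"y":0,"z":0,"fingers":0.45},{"wx":0,"wy":0,"wz":0,"x":-3,"y":0,"z":-5,"fingers":0.45},{"wx":0,"wy":0,"wz":0,"x":0,"y":0,"z":-25,"fingers":0.45},{"wx":0,"wy":0,"wz":0,"x":-10,"y":0,"z":-35,"fingers":0.45},{"wx":0,"wy":0,"wz":0,"x":-25,"y":0,"z":-30,"fingers":0.45},{"wx":0,"wy":0,"wz":0,"x":-30,"y":0,"z":-25,"fingers":0.45},{"wx":0,"wy":0,"wz":0,"x":0,"y":0,"z":-35,"fingers":0.45},{"wx":0,"wy":0,"wz":0,"x":0,"y":0,"z":0,"fingers":0.45}]' 80
python3 - <<'E'
from h import *
s=r.snapshot("wrist"); P=wcloud(s); L=(P[...,:2]*1000-O)@X; T=(P[...,:2]*1000-O)@Y
for c in (100,0,-100):
    m=(abs(T-c)<12)&(P[...,2]<.08)
    for a in (2,8,85,98):
        k=m&(abs(L-a)<3); print(c,a,"top z %.1f"%(np.median(P[...,2][k])*1000 if k.any() else -1),end="; ")
    print()
s=r.snapshot("side"); P=cloud(s); L=(P[...,:2]*1000-O)@X; T=(P[...,:2]*1000-O)@Y
for c in (100,-100):
    m=(abs(T-c)<35)&(L>105)&(L<200)&(P[...,2]>.038)&(P[...,2]<.052); print("block",np.percentile(L[m],[2,98]),rect(P[m][:,:2]),np.median(P[m][:,2]))
cv2.imwrite("pics/s2.png",cv2.resize(s["image"][170:320,180:480],(800,400),interpolation=cv2.INTER_CUBIC))
E
```

```text
clock: 43.12
position: [0.4976, -0.1444, 0.0197]
orientation: [-0.001, 0.998, -0.065, -0.008]
ft_force: [-27.3, 3.0, 30.7]
gripper_width: 0.0258
grip_force: 82.7
clock: 43.95
position: [0.4378, -0.1371, 0.1814]
orientation: [0.002, 0.998, -0.066, 0.005]
ft_force: [1.2, 0.6, 1.8]
gripper_width: 0.0471
grip_force: 0.0
100 2 top z 38.0; 100 8 top z 39.2; 100 85 top z 60.9; 100 98 top z 59.0; 
0 2 top z 28.4; 0 8 top z 30.5; 0 85 top z 64.3; 0 98 top z 64.2; 
-100 2 top z 38.1; -100 8 top z 39.3; -100 85 top z 61.0; -100 98 top z 59.3; 
block [106.48354005 176.96583572] c 680.9 32.0  long 72.9 short 50.3  yaw_long -9.2 0.046074070577092174
block [106.67960927 177.24797254] c 654.4 -167.0  long 74.4 short 50.8  yaw_long -4.1 0.045992472770549186
```

View pics/s2.png

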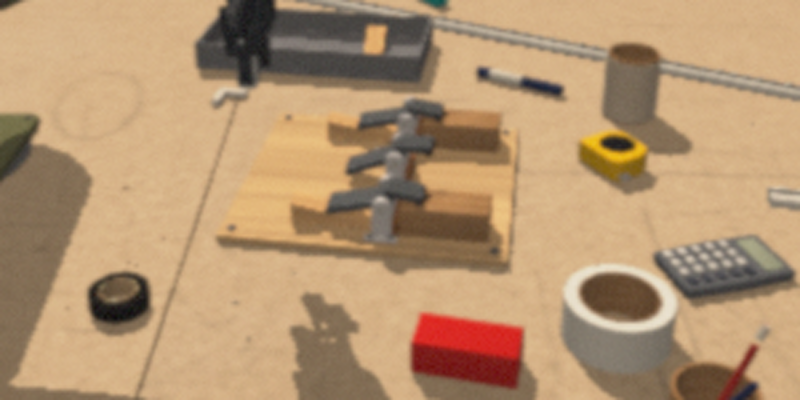

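Side view: both bars (outer bays) are tilted onto their blocks at (470,130) and (455,215), with wedges under the heels at (345,130) and (310,215). The bystanders are in place and the gripper is free. Handing in.

```bash
python3 -c "
from bench import r
print(r.finish_job())"
```

```text
the job is handed in; nothing more can be done
None
```

I clamped the two pine blocks present in bays 1 and 3, each tight under its bar with a jammed wedge, left everything else in place, and handed the job in; no verdict came back.

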